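# Set four casting flasks over their wax trees, ready for investing

### The job

Move the row of four steel casting flasks from the wooden draining rack to the rubber sprue bases on the aluminium tray, each to the base that fits it (the colour of the band on the flask is the colour of its base). Lower each flask over the wax tree without touching the wax, until it stands upright, painted band up, fully down on the floor of its base, and let it go.

Things in the scene. Friction and masses are not known exactly. Their poses are not given: they have to be found in the camera images.
- flask_red: casting flask with a red painted band round its upper edge: plain steel tube open at both ends, 36 mm outside diameter, 54 mm high, wall 2.5 mm, about 112 g. Origin: centre of its lower edge, z up along the tube. It starts upright on the draining rack. Grasp it across the tube near the top; its turn about its own axis does not matter.
- flask_yellow: casting flask with a yellow painted band round its upper edge: plain steel tube open at both ends, 43 mm outside diameter, 60 mm high, wall 2.5 mm, about 151 g. Origin: centre of its lower edge, z up along the tube. It starts upright on the draining rack. Grasp it across the tube near the top; its turn about its own axis does not matter.
- flask_blue: casting flask with a blue painted band round its upper edge: plain steel tube open at both ends, 50 mm outside diameter, 66 mm high, wall 2.5 mm, about 195 g. Origin: centre of its lower edge, z up along the tube. It starts upright on the draining rack. Grasp it across the tube near the top; its turn about its own axis does not matter.
- flask_black: casting flask with a black painted band round its upper edge: plain steel tube open at both ends, 57 mm outside diameter, 72 mm high, wall 2.5 mm, about 243 g. Origin: centre of its lower edge, z up along the tube. It starts upright on the draining rack. Grasp it across the tube near the top; its turn about its own axis does not matter.
- wax_red: green wax tree in the red rubber base (for the 36 mm flask). Origin: on the tree's axis at the floor of the base, where the seated flask's origin comes; z up. Fixed, fragile: reaches 42 mm above the origin, 10 mm from the axis. A rubber dome 25 mm across, 12 mm high goes inside the flask; the base's rim, 44 mm clear inside, flaring to 48 mm at its lip 11 mm up, goes round it.
- wax_yellow: green wax tree in the yellow rubber base (for the 43 mm flask). Origin: on the tree's axis at the floor of the base, where the seated flask's origin comes; z up. Fixed, fragile: reaches 48 mm above the origin, 14 mm from the axis. A rubber dome 32 mm across, 12 mm high goes inside the flask; the base's rim, 51 mm clear inside, flaring to 55 mm at its lip 11 mm up, goes round it.
- wax_blue: green wax tree in the blue rubber base (for the 50 mm flask). Origin: on the tree's axis at the floor of the base, where the seated flask's origin comes; z up. Fixed, fragile: reaches 54 mm above the origin, 17 mm from the axis. A rubber dome 39 mm across, 12 mm high goes inside the flask; the base's rim, 58 mm clear inside, flaring to 62 mm at its lip 11 mm up, goes round it.
- wax_black: green wax tree in the black rubber base (for the 57 mm flask). Origin: on the tree's axis at the floor of the base, where the seated flask's origin comes; z up. Fixed, fragile: reaches 60 mm above the origin, 20 mm from the axis. A rubber dome 46 mm across, 12 mm high goes inside the flask; the base's rim, 65 mm clear inside, flaring to 69 mm at its lip 11 mm up, goes round it.
- drain_rack: wooden draining rack, a board 268 x 70 mm, fixed. Origin: centre of its underside; its y axis runs along the row, its top is 22 mm above the origin. Four 12 mm dowels in a row, 66 mm apart, stand 40 mm up inside the flasks, which stand loosely round them. Grip the flasks with the fingers to the two long sides of the rack: neighbours stand as little as 8 mm apart along the row.
- invest_tray: aluminium tray 298 x 82 mm, fixed. Origin: centre of its underside; its y axis runs along the row. It carries the four round rubber bases (red 53, yellow 60, blue 67, black 74 mm across), fixed in one row, 72 mm apart, in any order; the floor inside each base is 18 mm above the tray's origin, the lip 29 mm. Wire spools about 40 mm high stand close to its far side.

How it is judged:
By the outcome, as a careful person would: the job done as asked, in the order asked, and still so for the second after the job is handed in, with the robot touching nothing.
It also fails if it takes over 96 s, if anything falls off the work surface, if the arm or the gripper's body presses on something with over 40 N, if the wrist force passes 120 N, or if a joint passes its speed limit or range.

### The arm

A 6-joint arm with a two-finger parallel gripper is mounted at the origin on the work surface; the furniture and walls round the work are solid. World frame = base frame: x ahead of the robot, y to its left, z up, the work surface at z = 0. Lengths are in m, angles in rad, forces in N, time in s.
With the tool pointing down it reaches from about 0.375 to 0.975 m from the base axis. Payload 3.8 kg.
Tool frame: the origin (TCP) lies at the very end of the fingers, on their centre line; the grasp point (between the pads) lies 19 mm behind it; z points along the fingers, y is the line along which they close (so a half turn about z gives the same grasp; the last joint's range is limited). The gripper opens to 85 mm and grips with 20 to 120 N. Pads are 22 mm wide; open, the fingers measure 114 mm over their backs; the gripper's body (76 mm by 85 mm) begins 54 mm behind the grasp point. The pads swing forward as they close: fully open they stand 13 mm farther back than shut.
Start: joints at [1.183, 0.264, 1.604, -0, 1.274, -0.037], TCP at [0.232, 0.634, 0.192] pointing down, gripper open.
Joint ranges: [-2.63, 2.63], [-0.94, 2.18], [0.31, 2.57], [-1.31, 4.45], [0, 2.66], [-2.55, 2.55]. Speed limits (rad/s): [2.57, 2.57, 3.14, 3.14, 3.14, 3.14].

### API

Orientations are given as a rotation vector (axis times angle).
In Python, from workcell import * gives the robot as it stands.
- The arm moves only by the shell command python3 -m crank 'ROWS' [OPENING] [FORCE]. ROWS is JSON, a list that holds one entry, the list of rows, each a list of 6 numbers: the shift along the tool's x, y, z in cm, then the turn, a rotation vector about the tool's x, y, z in rad. In form: [[[dx, dy, dz, ax, ay, az], ...]]. A call has 1 to 8 rows; each row shifts and turns the commanded pose from where the row before left it, along the tool's axes as they then stand; what a row does not reach is not made up. A row lasts 1/12 s, in which the tool goes at most 41.7 mm and 7.16 degrees, less where a joint would pass 70% of its speed; a pose out of reach is approached as far as the arm can. A call with a gripper value outside its range is refused whole. OPENING is the finger opening in cm, from 0 to 8.54, set as the call begins (- or left out, the last holds). The fingers move at their own pace and stop on an object; FORCE is the grip in N (left out, the last holds). Time passes only in rows, so rows that do not move let the fingers close. It gives the time, the measured TCP pose, the force, the opening and the grip force at its end, in the units of the state.
- read_state(): the state, without advancing time (a new reading comes with each control period).
- read_camera(name): name is "scene" or "top" or "wrist"; returns the picture (400x640x3 uint8, blue, green, red); there is no depth.
- camera_model(name): a dict with "camera_matrix" (3x3 intrinsics, pixels), "R" (3x3) and "t" (3): a world point X has camera coordinates R X + t. Camera axes: x right, y down, z forward; pixel columns grow to the right and rows downward; lengths in m; the calibration is good to about 2 mm. A picture is of the moment at which its call begins: read the wrist's pose just before it. camera_model takes no time and is no camera call; for the wrist camera it gives the pose at the moment of the call.
- finish_job(): hands the job in; it is judged then, once.
The state is a dict: "time": time; "q": joint angles; "joint_vel": joint speeds; "joint_torque": joint torques, N m; "tool_pos": TCP position; "tcp_rot": TCP orientation; "wrist_force": force on the tool from outside, world axes, zero at the start; "torque": the same for the moment, N m; "width": opening from 0.0 (shut) to 1.0 (fully open); "grip_force": force on a finger pad.
Only numpy, scipy, OpenCV 4.12 (cv2) and the standard library are available. Lean on these libraries where they do the work, as an engineer would, in place of code of your own. Each camera call takes 0.05 s, during which the arm holds its last target. There are 200 camera calls.

## Working session

There is one attempt and no reset: what is moved stays moved. The work goes in short steps, Python scripts to look and compute and a shell command to move; the robot and the scene stay as the last step left them, time stands still between calls to the robot, and variables do not carry over. Pictures are saved under pics/ and viewed, at most 14 in all, crops included, and the job is handed in when it is done.

```bash
mkdir -p pics; ls; python3 - <<'E'
from workcell import *
import cv2
s=read_state();print(s)
for n in ("scene","top","wrist"):
    m=camera_model(n);print(n,m)
    cv2.imwrite(f"pics/{n}0.png",read_camera(n))
E
```

```text
pics
{'time': 0.0, 'q': array([ 1.18311001e+00,  2.64770975e-01,  1.60538297e+00,  1.43243288e-05,
        1.27372116e+00, -3.68943402e-02]), 'joint_vel': array([ 4.73189910e-05, -2.73344084e-04,  9.12983338e-04, -1.29616070e-03,
       -7.43609132e-04,  1.22697199e-03]), 'joint_torque': array([ 2.40335838e-03, -5.15111625e+01, -3.67323303e+01,  3.38755844e-04,
        1.27607936e-02, -3.83983729e-05]), 'tool_pos': array([0.231636  , 0.63312349, 0.19034529]), 'tcp_rot': array([-0.54812176, -3.09290303,  0.0034997 ]), 'wrist_force': array([-0.19308443, -0.27960988,  0.12364577]), 'torque': array([ 0.01376176, -0.01897235, -0.02261372]), 'grip_force': 0.0, 'width': 1.0002400929198112}
scene {'camera_matrix': array([[503.17815499,   0.        , 314.39739512],
       [  0.        , 503.17815499, 195.93076412],
       [  0.        ,   0.        ,   1.        ]]), 'R': array([[ 0.75154226, -0.65957092,  0.01226492],
       [-0.32674225, -0.38832623, -0.86165088],
       [ 0.57308266,  0.64355958, -0.50735326]]), 't': array([-0.33947705,  0.18758281,  0.86288618])}
top {'camera_matrix': array([[368.18003839,   0.        , 323.05372972],
       [  0.        , 368.18003839, 203.24780226],
       [  0.        ,   0.        ,   1.        ]]), 'R': array([[ 0.01862955, -0.99981739, -0.0042569 ],
       [-0.98335903, -0.017553  , -0.18082288],
       [ 0.18071514,  0.00755471, -0.98350646]]), 't': array([-0.0048869 ,  0.46128809,  0.79922524])}
wrist {'camera_matrix': array([[323.04994316,   0.        , 323.90075369],
       [  0.        , 323.04994316, 196.28798511],
       [  0.        ,   0.        ,   1.        ]]), 'R': array([[ 0.34342007,  0.93917993, -0.00192811],
       [ 0.90726543, -0.33121819,  0.25916009],
       [ 0.24275933, -0.09075008, -0.96583245]]), 't': array([-0.67419128, -0.03401415,  0.3780337 ])}
```

View pics/top0.png

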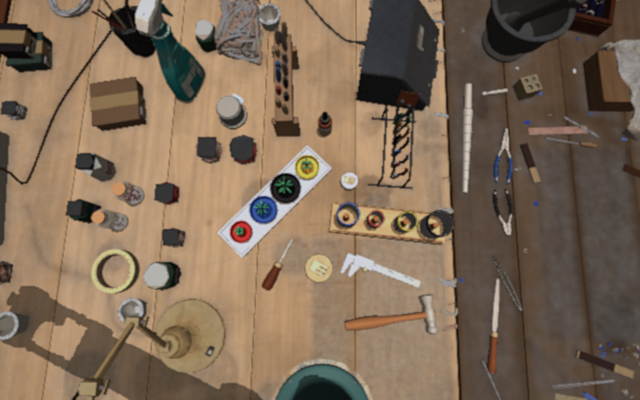

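View pics/scene0.png

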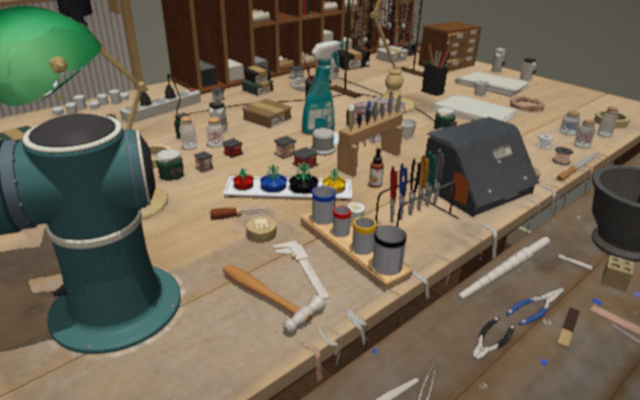

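```bash
cat > h.py <<'E'
from workcell import *
import cv2, numpy as np
from scipy.spatial.transform import Rotation as Ro
def ray(m,uv,z):
    d=m["R"].T@np.linalg.solve(m["camera_matrix"],np.r_[uv,1.]); c=-m["R"].T@m["t"]
    return c+d*(z-c[2])/d[2]
def proj(m,X):
    p=m["camera_matrix"]@(m["R"]@np.asarray(X,float)+m["t"]); return p[:2]/p[2]
E
python3 - <<'E'
from h import *
im=cv2.imread("pics/top0.png"); m=camera_model("top")
cv2.imwrite("pics/topc.png",cv2.resize(im[135:265,210:460],None,fx=3.2,fy=3.2,interpolation=cv2.INTER_CUBIC))
for n,uv,z in [("blue",(346,214),.088),("red",(374,218),.076),("yel",(404,222),.082),("blk",(436,225),.094)]: print("flask",n,ray(m,uv,z).round(4))
for n,uv in [("red",(240,231)),("blue",(263,208)),("blk",(285,187)),("yel",(307,167))]: print("base",n,ray(m,uv,.029).round(4))
E
```

```text
flask blue [ 0.4303 -0.0465  0.088 ]
flask red [ 0.4244 -0.1081  0.076 ]
flask yel [ 0.416  -0.1717  0.082 ]
flask blk [ 0.4092 -0.2367  0.094 ]
base red [0.3957 0.1927 0.029 ]
base blue [0.45   0.1425 0.029 ]
base blk [0.5008 0.0934 0.029 ]
base yel [0.5501 0.0432 0.029 ]
```

View pics/topc.png

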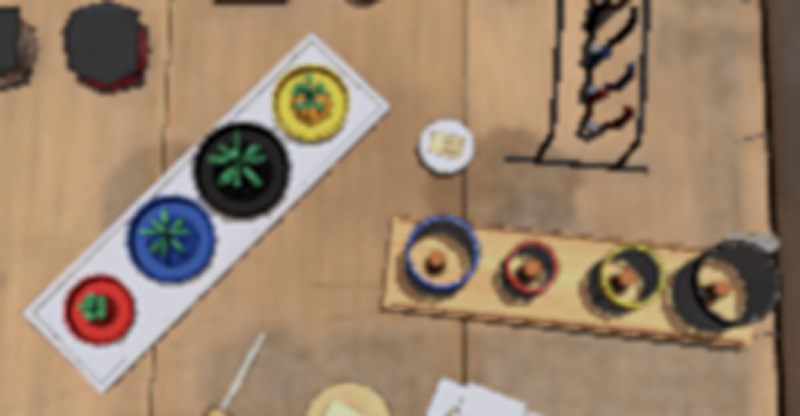

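```bash
python3 - <<'E'
from h import *
t=cv2.imread("pics/top0.png");s=cv2.imread("pics/scene0.png");w=cv2.imread("pics/wrist0.png")
a=cv2.resize(t[280:400,40:240],(400,240)); b=cv2.resize(s[0:240,0:200],(400,480)); c=cv2.resize(w,(400,250))
L=np.vstack([a,c]); L=np.vstack([L,np.zeros((600-L.shape[0],400,3),np.uint8)]); b=np.vstack([b,np.zeros((120,400,3),np.uint8)])
cv2.imwrite("pics/lamp.png",np.hstack([L,b]))
E
```

```text
(no output)
```

View pics/lamp.png

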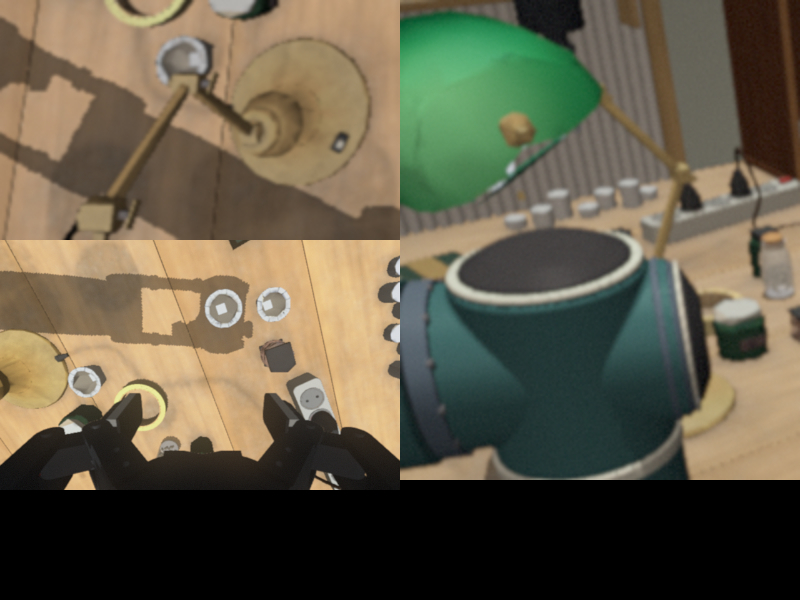

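```bash
python3 - <<'E'
from h import *
T=camera_model("top");S=camera_model("scene")
def tri(a,b):
    P=[m["camera_matrix"]@np.c_[m["R"],m["t"]] for m in(T,S)]
    X=cv2.triangulatePoints(P[0],P[1],np.array(a,float),np.array(b,float)).ravel();X=X[:3]/X[3]
    print(X.round(3),proj(T,X).round(1),a,proj(S,X).round(1),b)
tri((132,321),(142,85)); tri((90,387),(101,47)); print(ray(T,(185,335),0))
E
```

```text
[0.228 0.298 0.266] [132.9 319.5] (132, 321) [141.3  84.8] (142, 85)
[0.159 0.298 0.356] [ 91.9 383.7] (90, 387) [99.5 46.5] (101, 47)
[0.16126963 0.3096586  0.        ]
```

```bash
python3 -m crank '[[[-3.35,-1.2,-0.9,0,0,0],[-3.35,-1.2,-0.9,0,0,0],[-3.35,-1.2,-0.9,0,0,0],[-3.35,-1.2,-0.9,0,0,0],[-3.35,-1.2,-0.9,0,0,0],[-3.35,-1.2,-0.9,0,0,0],[-3.35,-1.2,-0.9,0,0,0],[-3.35,-1.2,-0.9,0,0,0]]]' 8.5 60
python3 -m crank '[[[-2.1,-2.9,0,0,0,0],[-2.1,-2.9,0,0,0,0],[-2.1,-2.9,0,0,0,0],[-2.1,-2.9,0,0,0,0],[-2.1,-2.9,0,0,0,0],[-2.1,-2.9,0,0,0,0],[-2.1,-2.9,0,0,0,0],[-2.1,-2.9,0,0,0,0]]]'
python3 -m crank '[[[0,0,0,0,0,0.12],[0,0,0,0,0,0.12],[0,0,0,0,0,0.12],[0,0,0,0,0,0.12],[0,0,0,0,0,0.12],[0,0,0,0,0,0.12],[0,0,0,0,0,0.12],[0,0,0,0,0,0]]]'
```

```text
time: 0.82
tool_pos: [0.4516, 0.4502, 0.2638]
tcp_rot: [-0.548, -3.093, 0.001]
wrist_force: [-0.4, 0.8, 0.0]
width: 0.997
grip_force: 0.0
time: 1.48
tool_pos: [0.5286, 0.1743, 0.2634]
tcp_rot: [-0.548, -3.093, 0.0]
wrist_force: [0.9, -1.1, 0.3]
width: 0.994
grip_force: 0.0
time: 2.15
tool_pos: [0.5284, 0.1759, 0.2633]
tcp_rot: [-1.766, -2.598, 0.001]
wrist_force: [-0.2, 0.7, -0.4]
width: 0.996
grip_force: 0.0
```

```bash
python3 - <<'E'
from h import *
m=camera_model("wrist");im=read_camera("wrist");cv2.imwrite("pics/w1.png",im)
np.savez("w1.npz",**m)
for n,uv,z in [("blue",(.45,.1425),.029),("blk",(.5008,.0934),0.029),("red",(.3957,.1927),.029),("yel",(.55,.043),.029)]: print(n,proj(m,[*uv,z]))
E
```

```text
blue [258.24010828 163.54541833]
blk [282.31269622 210.80188185]
red [229.75722153 110.46851879]
yel [303.22156338 254.98966493]
```

View pics/w1.png

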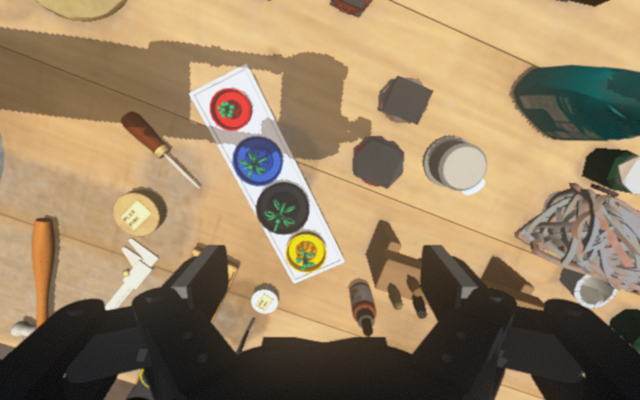

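```bash
cat >> h.py <<'E'
def masks(im):
    H,S,V=cv2.split(cv2.cvtColor(im,cv2.COLOR_BGR2HSV))
    return dict(red=((H<8)|(H>172))&(S>140)&(V>70), yellow=(H>20)&(H<34)&(S>150)&(V>110), blue=(H>105)&(H<128)&(S>110)&(V>40), black=(V<75)&(S<110))
def blob(im,name,uv,r):
    k=masks(im)[name].astype(np.uint8); c=np.zeros_like(k); cv2.circle(c,tuple(int(round(a)) for a in uv),int(r),1,-1)
    k=cv2.morphologyEx(k*c,cv2.MORPH_OPEN,np.ones((2,2)))
    cs=max(cv2.findContours(k,cv2.RETR_EXTERNAL,cv2.CHAIN_APPROX_NONE)[0],key=cv2.contourArea)
    return cv2.fitEllipse(cv2.convexHull(cs))
ORD=["red","blue","black","yellow"]; OD=dict(red=.053,blue=.067,black=.074,yellow=.060)
def rowfit(P,s):  # fit equally spaced line, P ordered list of xy
    P=np.array(P)[:,:2]; k=(np.arange(4)-1.5)*s; d=(k[:,None]*P).sum(0); d/=np.linalg.norm(d)
    return P.mean(0)+k[:,None]*d, d
E
python3 - <<'E'
from h import *
for f,mm,guess in [("w1",dict(np.load("w1.npz")),[(231,108),(258,161),(283,208),(306,252)]),("top0",camera_model("top"),[(240,231),(263,208),(285,187),(307,167)])]:
    im=cv2.imread(f"pics/{f}.png");P=[]
    for n,g in zip(ORD,guess):
        c=-mm["R"].T@mm["t"]; X=ray(mm,g,.027); pr=mm["camera_matrix"][0,0]*OD[n]/2/np.linalg.norm(X-c)
        e=blob(im,n,g,pr*1.25); P.append(ray(mm,e[0],.027)); print(n,np.round(e[0],1),np.round(e[1],1),"exp",round(2*pr,1),P[-1].round(4))
    F,d=rowfit(P,.072); print(F.round(4),d.round(4),"resid",(np.array(P)[:,:2]-F).round(4).tolist())
T=camera_model("top"); print("stand corner",ray(T,(297,134),0),ray(T,(277,134),0)); S=camera_model("scene"); 
for z in (0,.05,.1,.15): print(z,proj(S,[*ray(T,(277,134),0)[:2],z]))
E
```

```text
red [232.3 109.7] [36.8 42.7] exp 39.4 [0.3979 0.1946 0.027 ]
blue [260.1 162.2] [41.1 46.5] exp 50.1 [0.4514 0.1447 0.027 ]
black [280.6 206.1] [41.1 51.5] exp 54.2 [0.4964 0.0981 0.027 ]
yellow [306.8 250.9] [33.  39.5] exp 42.0 [0.5527 0.0497 0.027 ]
[[0.3961 0.1959]
 [0.4484 0.1465]
 [0.5008 0.097 ]
 [0.5531 0.0476]] [ 0.7271 -0.6865] resid [[0.0018, -0.0013], [0.003, -0.0018], [-0.0044, 0.001], [-0.0004, 0.0021]]
red [241.7 232.5] [20.3 20.5] exp 22.4 [0.3925 0.1891 0.027 ]
blue [264.  210.3] [26.2 26.4] exp 28.5 [0.4449 0.1403 0.027 ]
black [286.1 188.9] [29.1 29.2] exp 31.3 [0.4968 0.0909 0.027 ]
yellow [307.6 168. ] [21.7 22.4] exp 25.2 [0.5484 0.0418 0.027 ]
[[0.3921 0.1897]
 [0.4445 0.1402]
 [0.4968 0.0908]
 [0.5491 0.0413]] [ 0.7268 -0.6869] resid [[0.0003, -0.0006], [0.0004, 0.0], [-0.0, 0.0001], [-0.0007, 0.0005]]
stand corner [0.6430025  0.07192229 0.        ] [0.64215665 0.12170012 0.        ]
0 [338.55708343 169.22089667]
0.05 [339.2748058  151.80781439]
0.1 [340.02146295 133.69272832]
0.15 [340.79884062 114.83231352]
```

```bash
python3 -m crank '[[[0,0,0,0,0,0.122],[0,0,0,0,0,0.122],[0,0,0,0,0,0.122],[0,0,0,0,0,0.122],[-2.6,-0.7,0,0,0,0],[-3.6,-1,0,0,0,0],[-3.6,-1,0,0,0,0],[-3.6,-1,0,0,0,0]]]'
python3 -m crank '[[[-3.6,-1,0,0,0,0],[-3.6,-1,0,0,0,0],[-3.6,-1,0,0,0,0],[-3.6,-1,0,0,0,0],[0,0,0,0,0,0],[0,0,0,0,0,0]]]'
python3 - <<'E'
from h import *
m=camera_model("wrist");im=read_camera("wrist");cv2.imwrite("pics/w2.png",im)
np.savez("w2.npz",**m)
s=read_state();R=Ro.from_rotvec(s["tcp_rot"]).as_matrix();print(R.round(3));print(R.T@(-m["R"].T@m["t"]-s["tool_pos"]),(m["R"]@R).round(3))
print("tcp",proj(m,s["tool_pos"]))
E
```

```text
time: 2.87
tool_pos: [0.4766, 0.0459, 0.2634]
tcp_rot: [-2.332, -2.105, 0.001]
wrist_force: [-0.3, -1.3, 0.4]
width: 1.0
grip_force: 0.0
time: 3.37
tool_pos: [0.4215, -0.0936, 0.2638]
tcp_rot: [2.34, 2.096, 0.001]
wrist_force: [-0.5, -0.0, -0.1]
width: 0.994
grip_force: 0.0
[[ 0.108  0.994  0.   ]
 [ 0.994 -0.108  0.   ]
 [ 0.001  0.    -1.   ]]
[ 6.47197402e-02  1.55481417e-04 -1.82149254e-01] [[-0.001  1.     0.001]
 [-0.966 -0.001 -0.26 ]
 [-0.26  -0.001  0.966]]
tcp [323.97065733 221.64075705]
```

View pics/w2.png

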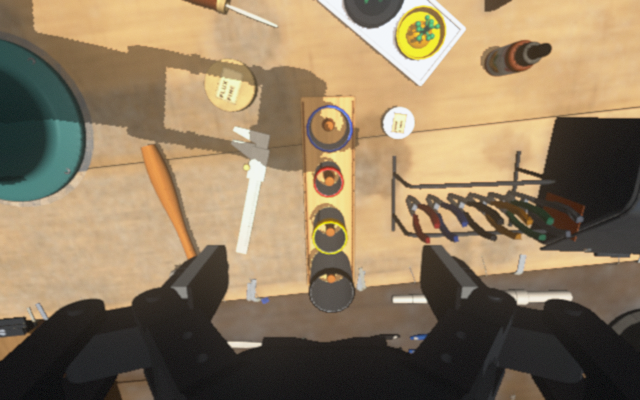

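```bash
python3 - <<'E'
from h import *
m=dict(np.load("w2.npz")); R0=np.array([[.108,.994],[.994,-.108]])
for n,uv,z in [("blue",(330,126),.088),("red",(329,179),.076),("yel",(331,236),.082),("blk",(332,290),.094)]: print("flask",n,ray(m,uv,z).round(4))
print("yellow base",ray(m,(421,34),.029), "rack edge L",ray(m,(304,98),.022),ray(m,(309,280),.022),"R",ray(m,(354,97),.022))
im=read_camera("scene");S=camera_model("scene");s=read_state();p=s["tool_pos"];R=Ro.from_rotvec(s["tcp_rot"]).as_matrix()
print(p)
for q in ([0,0,0],[0,.0425,-.013],[0,-.0425,-.013]):
    u=proj(S,p+R@q); print(q,u.round(1)); cv2.circle(im,tuple(int(round(a)) for a in u),1,(255,0,255),-1)
c=proj(S,p).astype(int); cv2.imwrite("pics/s1.png",cv2.resize(im[c[1]-80:c[1]+70,c[0]-100:c[0]+100],None,fx=4,fy=4,interpolation=cv2.INTER_NEAREST))
cv2.imwrite("pics/s1full.png",im)
E
```

```text
flask blue [ 0.4337 -0.0462  0.088 ]
flask red [ 0.4263 -0.1069  0.076 ]
flask yel [ 0.4214 -0.1757  0.082 ]
flask blk [ 0.4155 -0.2414  0.094 ]
yellow base [0.55199958 0.04453587 0.029     ] rack edge L [ 0.40565297 -0.01169977  0.022     ] [ 0.38105118 -0.26497875  0.022     ] R [ 0.46818503 -0.01736882  0.022     ]
[ 0.42230775 -0.09175317  0.26370546]
[0, 0, 0] [337.4 117.6]
[0, 0.0425, -0.013] [356.  106.2]
[0, -0.0425, -0.013] [318.4 115.6]
```

View pics/s1.png

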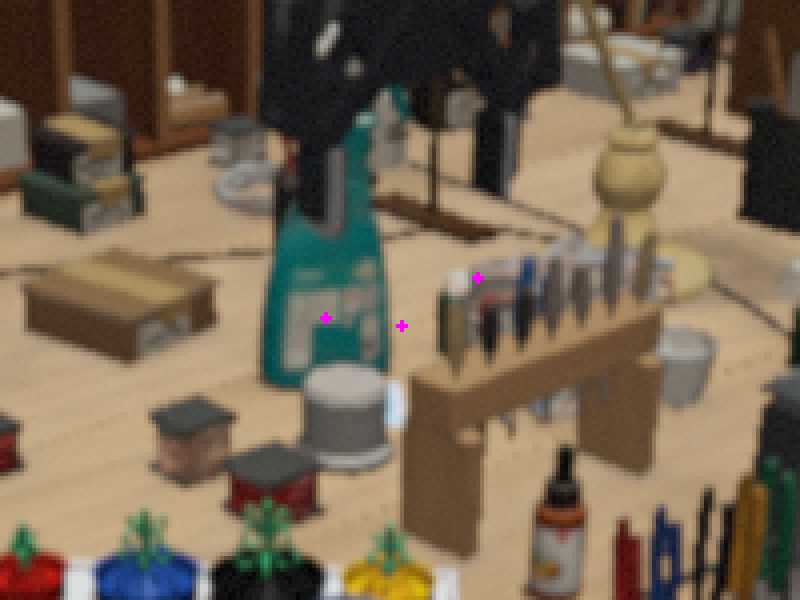

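```bash
python3 -m crank '[[[1.6,0.2,0,0,0,0],[1.6,0.2,1,0,0,0],[1.4,0.1,3,0,0,0],[0,0,3,0,0,0],[0,0,3,0,0,0],[0,0,3,0,0,0],[0,0,0.4,0,0,0],[0,0,0,0,0,0]]]'
python3 - <<'E'
from h import *
m=camera_model("wrist");w=read_camera("wrist");np.savez("w3.npz",**m);cv2.imwrite("pics/w3.png",w)
im=read_camera("scene");S=camera_model("scene");s=read_state();p=s["tool_pos"];R=Ro.from_rotvec(s["tcp_rot"]).as_matrix()
for q in ([0,0,0],[0,.0425,-.013],[0,-.0425,-.013]):
    u=proj(S,p+R@q); print(q,u.round(1)); cv2.circle(im,tuple(int(round(a)) for a in u),1,(255,0,255),-1)
c=proj(S,p).astype(int); a=cv2.resize(im[c[1]-70:c[1]+80,c[0]-65:c[0]+65],(390,450),interpolation=cv2.INTER_CUBIC)
b=cv2.resize(w[80:400,180:460],(394,450)); cv2.imwrite("pics/s3.png",np.hstack([a,b]))
E
```

```text
time: 4.13
tool_pos: [0.4302, -0.0451, 0.1275]
tcp_rot: [-2.331, -2.099, 0.005]
wrist_force: [-0.0, -0.0, 0.8]
width: 0.994
grip_force: 0.0
[0, 0, 0] [323.5 171.6]
[0, 0.0425, -0.013] [340.4 160.6]
[0, -0.0425, -0.013] [306.1 171.4]
```

View pics/s3.png

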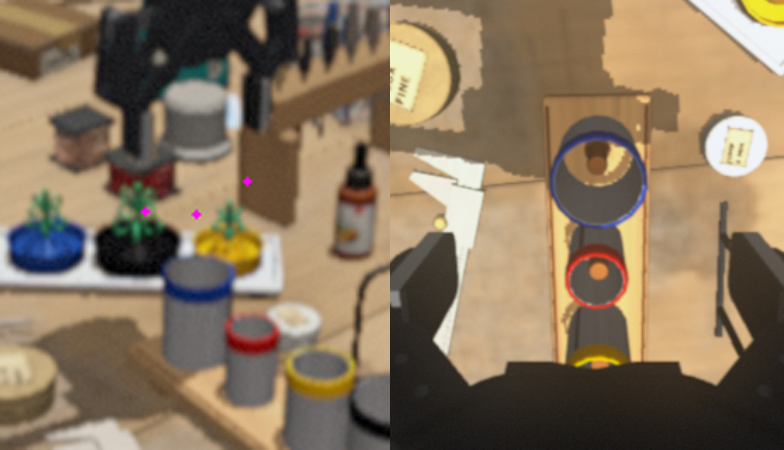

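```bash
cat >> h.py <<'E'
ZT=dict(red=.076,yellow=.082,blue=.088,black=.094); FD=dict(red=.036,yellow=.043,blue=.050,black=.057)
def flask(im,m,n,xy,z=None):  # centre of the top ring, from the band colour
    z=ZT[n] if z is None else z; X=np.r_[xy,z]; c=-m["R"].T@m["t"]; g=proj(m,X); pr=m["camera_matrix"][0,0]*FD[n]/2/(m["R"]@X+m["t"])[2]
    e=blob(im,n,g,pr*1.35+3); return ray(m,e[0],z),e,2*pr
def rel(P,s=None):  # offset of world point from TCP in tool axes, cm
    s=s or read_state(); return (100*Ro.from_rotvec(s["tcp_rot"]).as_matrix().T@(P-s["tool_pos"])).round(2)
E
python3 - <<'E'
from h import *
m=dict(np.load("w3.npz"));w=cv2.imread("pics/w3.png")
for n,g in (("blue",(.433,-.046)),("red",(.425,-.107))):
    X,e,d=flask(w,m,n,g); print(n,X.round(4),np.round(e[0]),np.round(e[1],1),round(d,1),rel(X))
E
```

```text
blue [ 0.4293 -0.0291  0.088 ] [320. 183.] [ 9.8 33. ] 69.8 [ 1.66 -0.59  4.31]
red [ 0.4261 -0.1096  0.076 ] [327. 278.] [43.4 46.5] 44.9 [-6.38 -0.06  5.51]
```

```bash
python3 - <<'E'
from h import *
m=dict(np.load("w3.npz"));w=cv2.imread("pics/w3.png")
print(rel(ray(m,(328,208),.088)))
h=cv2.cvtColor(w,cv2.COLOR_BGR2HSV); b=w.astype(int); k=(b[...,0]-b[...,2]>30)
k[:150]=0;k[260:]=0;k[:,:280]=0;k[:,380:]=0
print(k.sum(),np.percentile(h[k],[5,50,95],axis=0)); ys,xs=np.nonzero(k);print(xs.min(),xs.max(),ys.min(),ys.max())
E
sed -i 's/blue=(H>105).*(V>40)/blue=(H>105)\&(H<135)\&(S>80)\&(V>30)/' h.py
python3 - <<'E'
from h import *
m=dict(np.load("w3.npz"));w=cv2.imread("pics/w3.png")
X,e,d=flask(w,m,"blue",(.433,-.046)); print(X.round(4),e,d,rel(X))
E
```

```text
[-0.17 -0.04  4.31]
500 [[115.    75.    91.  ]
 [118.   109.5  118.  ]
 [122.05 148.   198.  ]]
294 362 176 242
[ 0.4331 -0.0483  0.088 ] ((328.2822570800781, 208.58792114257812), (66.74449920654297, 67.47078704833984), 32.816650390625) 69.83917015857145 [-0.21 -0.02  4.31]
```

```bash
python3 -m crank '[[[-0.2,0,1,0,0,0],[0,0,1.5,0,0,0],[0,0,2,0,0,0],[0,0,2,0,0,0],[0,0,0,0,0,0],[0,0,0,0,0,0]]]' 
python3 - <<'E'
from h import *
w=read_camera("wrist");im=read_camera("scene");S=camera_model("scene");s=read_state();p=s["tool_pos"]
c=proj(S,p).astype(int); a=cv2.resize(im[c[1]-90:c[1]+60,c[0]-65:c[0]+65],(390,450),interpolation=cv2.INTER_CUBIC)
b=cv2.resize(w[80:400,180:460],(394,450)); cv2.imwrite("pics/s4.png",np.hstack([a,b]));print(c)
E
```

```text
time: 4.73
tool_pos: [0.4319, -0.049, 0.0649]
tcp_rot: [-2.338, -2.098, 0.0]
wrist_force: [-0.6, -0.6, 0.4]
width: 0.988
grip_force: 0.0
[323 199]
```

View pics/s4.png

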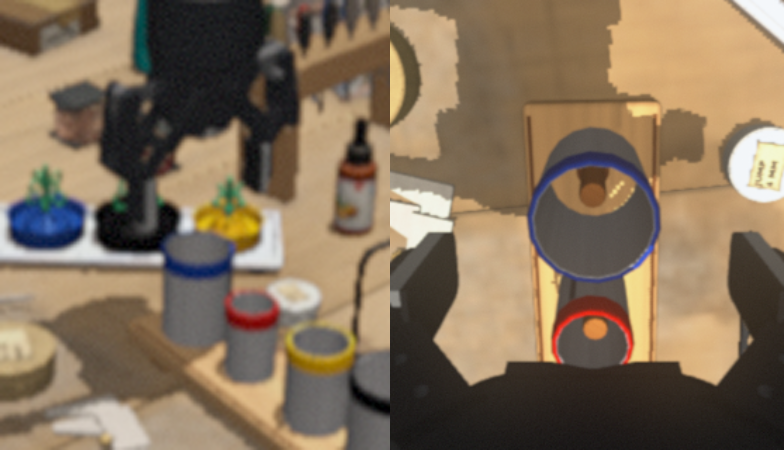

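```bash
python3 -m crank '[[[0,0,0,0,0,0],[0,0,0,0,0,0],[0,0,0,0,0,0],[0,0,0,0,0,0],[0,0,0,0,0,0],[0,0,0,0,0,0],[0,0,0,0,0,0],[0,0,0,0,0,0]]]' 3.5 20
python3 - <<'E'
from h import *
im=read_camera("scene");w=read_camera("wrist")
cv2.imwrite("pics/s5.png",np.hstack([cv2.resize(im[105:255,258:388],(390,450),interpolation=cv2.INTER_CUBIC),cv2.resize(w[80:400,180:460],(394,450))]))
E
```

```text
time: 5.5
tool_pos: [0.4318, -0.0488, 0.0646]
tcp_rot: [-2.338, -2.098, 0.0]
wrist_force: [-0.9, -0.5, 0.3]
width: 0.409
grip_force: 0.0
```

View pics/s5.png

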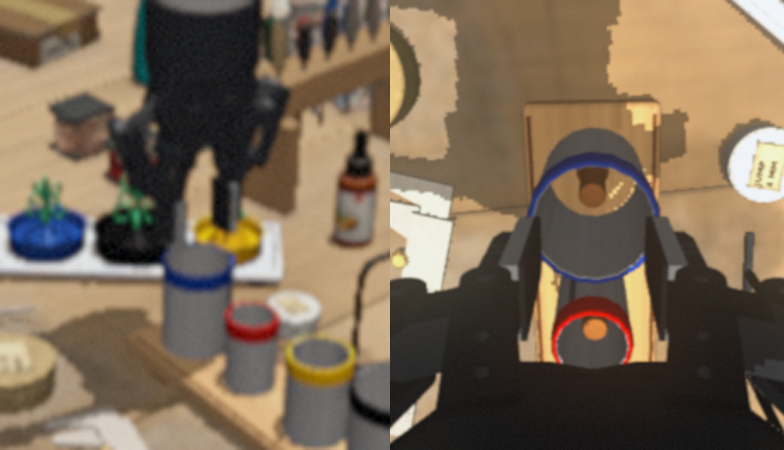

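```bash
python3 -m crank '[[[0,0,0,0,0,0],[0,0,0,0,0,0],[0,0,0,0,0,0],[0,0,0,0,0,0],[0,0,0,0,0,0],[0,0,0,0,0,0],[0,0,1,0,0,0],[0,0,1,0,0,0]]]' 8.5 60
python3 -m crank '[[[0,0,1,0,0,0],[0,0,0.7,0,0,0],[0,0,0.6,0,0,0],[0,0,0,0,0,0],[0,0,0,0,0,0]]]'
python3 -m crank '[[[0,0,0,0,0,0],[0,0,0,0,0,0],[0,0,0,0,0,0],[0,0,0,0,0,0],[0,0,0,0,0,0],[0,0,0,0,0,0],[0,0,0,0,0,0],[0,0,0,0,0,0]]]' 4.0 60
python3 - <<'E'
from h import *
m=camera_model("wrist");w=read_camera("wrist");cv2.imwrite("pics/w6.png",w)
X,e,d=flask(w,m,"blue",(.433,-.048)); print(X.round(4),e,d,rel(X),read_state()["wrist_force"])
E
```

```text
time: 6.27
tool_pos: [0.4327, -0.049, 0.0446]
tcp_rot: [2.337, 2.097, 0.002]
wrist_force: [-0.4, 1.1, 0.5]
width: 0.995
grip_force: 0.0
time: 6.68
tool_pos: [0.4312, -0.0487, 0.0209]
tcp_rot: [-2.337, -2.097, 0.002]
wrist_force: [0.4, -0.8, -0.2]
width: 0.998
grip_force: 0.0
time: 7.35
tool_pos: [0.4324, -0.0489, 0.0227]
tcp_rot: [2.337, 2.098, 0.001]
wrist_force: [-1.8, 0.3, 5.3]
width: 0.561
grip_force: 61.7
[ 0.4334 -0.0465  0.088 ] ((324.8011169433594, 273.33636474609375), (119.86972045898438, 123.19633483886719), 95.50186157226562) 124.58167345808927 [ 0.25  0.07 -6.53] [-2.61963224 -0.39182642  5.52036473]
```

```bash
python3 -m crank '[[[0,0,-0.6,0,0,0],[0,0,-1.4,0,0,0],[0,0,-2.5,0,0,0],[0,0,-2.5,0,0,0],[0,0,-2,0,0,0],[0,0,-1,0,0,0],[0,0,0,0,0,-0.115],[0,0,0,0,0,-0.115]]]'
python3 -m crank '[[[0,0,0,0,0,-0.115],[0,0,0,0,0,-0.115],[0,0,0,0,0,-0.115],[0,0,0,0,0,-0.115],[0,0,0,0,0,-0.115],[0,0,0,0,0,-0.115],[0.4,1.5,0,0,0,0],[0.9,2.8,0,0,0,0]]]'
python3 -m crank '[[[0.9,2.8,0,0,0,0],[0.9,2.8,0,0,0,0],[0.9,2.8,0,0,0,0],[0.5,2,0,0,0,0],[0,0,0,0,0,0],[0,0,0,0,0,0]]]'
python3 - <<'E'
from h import *
s=read_state();m=camera_model("wrist");w=read_camera("wrist");cv2.imwrite("pics/w7.png",w);np.savez("w7.npz",**m)
z=.088+s["tool_pos"][2]-.0227; x=s["tool_pos"][:2]
X,e,d=flask(w,m,"blue",x,z); print(X.round(4),e,d,rel(X,s))
print(proj(m,[.4445,.1402,.027]),proj(m,[.3921,.1897,.027]))
T=read_camera("top");cv2.imwrite("pics/t7.png",T)
cv2.imwrite("pics/v7.png",np.hstack([cv2.resize(w[:400,160:480],(400,500)),cv2.resize(T[130:270,220:332],(400,500))]))
E
```

```text
time: 8.07
tool_pos: [0.4324, -0.0489, 0.1225]
tcp_rot: [2.075, 2.357, 0.002]
wrist_force: [0.0, -0.8, -2.4]
width: 0.567
grip_force: 62.3
time: 8.73
tool_pos: [0.4507, -0.01, 0.1207]
tcp_rot: [-1.167, -2.915, 0.003]
wrist_force: [0.1, -0.8, -3.1]
width: 0.558
grip_force: 62.5
time: 9.23
tool_pos: [0.4999, 0.0895, 0.1208]
tcp_rot: [-1.16, -2.918, 0.002]
wrist_force: [-0.8, -0.4, -2.6]
width: 0.561
grip_force: 62.7
[0.4999 0.0908 0.1861] ((325.0532531738281, 275.9356994628906), (111.72911834716797, 122.73021697998047), 88.84841918945312) 124.44299250977716 [ 0.1   0.08 -6.53]
[322.20751923  97.42938972] [322.13843014  -1.70546461]
```

View pics/v7.png

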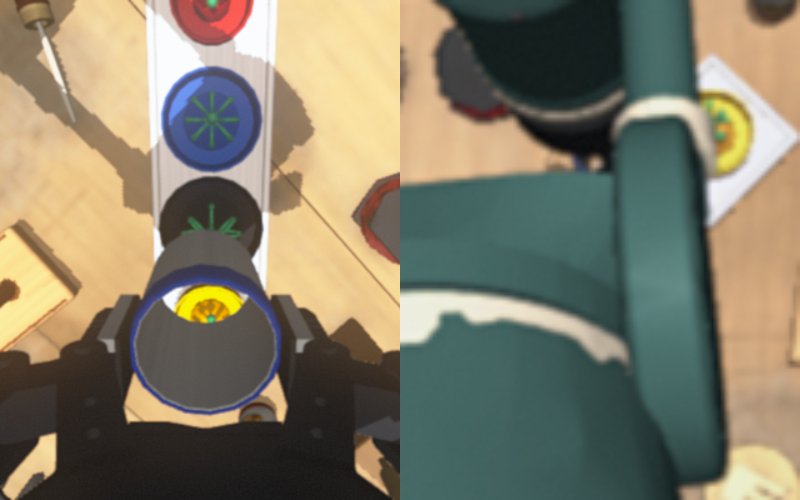

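```bash
python3 - <<'E'
from h import *
m=dict(np.load("w7.npz"));w=cv2.imread("pics/w7.png");s=read_state();p=s["tool_pos"];R=Ro.from_rotvec(s["tcp_rot"]).as_matrix()
for x in (0,.001,.002,.003): print(x,[proj(m,p+R@[x+dx,0,-.0653]).round(1).tolist() for dx in (.025,-.025)],[proj(m,p+R@[x,dy,-.0653]).round(1)[0] for dy in (.025,-.025)])
k=masks(w)["blue"].astype(np.uint8)*255
col=k[200:345,318:332].mean(1);print([(i+200,int(c)) for i,c in enumerate(col) if c>0])
g=cv2.cvtColor(w,cv2.COLOR_BGR2GRAY)[:,325];print("gray",g[195:235],g[322:340])
print("base",rel(ray(m,(329.6,95.2),.027),s),ray(m,(329.6,95.2),.027))
e=blob(w,"blue",(329,95),50);print(e,rel(ray(m,e[0],.027),s))
E
```

```text
0 [[319.6, 220.1], [319.8, 332.2]] [np.float64(381.9), np.float64(257.5)]
0.001 [[319.6, 217.6], [319.8, 330.2]] [np.float64(382.0), np.float64(257.4)]
0.002 [[319.6, 215.1], [319.8, 328.2]] [np.float64(382.1), np.float64(257.3)]
0.003 [[319.6, 212.6], [319.8, 326.1]] [np.float64(382.2), np.float64(257.1)]
[(213, 18), (214, 54), (215, 36), (216, 18), (217, 54), (218, 109), (219, 236), (220, 255), (221, 255), (222, 255), (223, 255), (224, 255), (225, 255), (226, 127), (328, 36), (329, 255), (330, 255)]
gray [ 89  91  91  91  90  92  90  92  91  90  90  94  90  92  91  90  81  64
  57  57  58  59  59  59  61  60  67  68  70  76  78  88  97 118 180 215
 214 216 217 217] [ 84  84  82  84  96 120 115  75  69 118 176 203 207 207 204 202 200 200]
base [7.71 0.62 9.39] [0.44737597 0.14578467 0.027     ]
((329.2798767089844, 99.79340362548828), (73.77528381347656, 77.0435791015625), 167.1108856201172) [7.35 0.6  9.39]
```

```bash
python3 -m crank '[[[1.5,0.1,0,0,0,0],[2.3,0.2,0,0,0,0],[2.3,0.2,0,0,0,0],[1.5,0,0,0,0,0],[0,0,1.5,0,0,0],[0,0,2,0,0,0],[0,0,0.6,0,0,0],[0,0,0,0,0,0]]]'
python3 -m crank '[[[0,0,0,0,0,0],[0,0,0,0,0,0]]]'
python3 - <<'E'
from h import *
s=read_state();m=camera_model("wrist");w=read_camera("wrist");cv2.imwrite("pics/w8.png",w);np.savez("w8.npz",**m)
print(s["tool_pos"])
cv2.imwrite("pics/v8.png",cv2.resize(w[130:380,220:430],None,fx=2.4,fy=2.4,interpolation=cv2.INTER_CUBIC))
E
```

```text
time: 10.0
tool_pos: [0.4457, 0.1437, 0.0786]
tcp_rot: [-1.163, -2.914, 0.005]
wrist_force: [0.1, -0.1, -2.7]
width: 0.567
grip_force: 62.6
time: 10.17
tool_pos: [0.4493, 0.1446, 0.0816]
tcp_rot: [1.164, 2.917, 0.001]
wrist_force: [-0.1, 0.5, -1.0]
width: 0.565
grip_force: 62.7
[0.4493047  0.14458913 0.08161743]
```

View pics/v8.png

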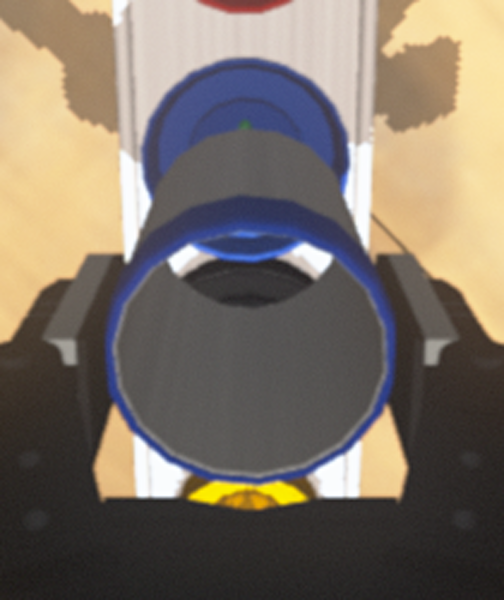

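```bash
python3 -m crank '[[[0.05,-0.1,0.5,0,0,0],[0,0,1,0,0,0],[0,0,1,0,0,0],[0,0,1,0,0,0],[0,0,0.7,0,0,0],[0,0,0.4,0,0,0],[0,0,0,0,0,0]]]'
python3 -m crank '[[[0,0,0.5,0,0,0],[0,0,0.4,0,0,0],[0,0,0.4,0,0,0],[0,0,0,0,0,0]]]'
python3 -m crank '[[[0,0,0.2,0,0,0],[0,0,0,0,0,0]]]'
python3 -m crank '[[[0,0,0.1,0,0,0],[0,0,0,0,0,0]]]'
```

```text
time: 10.8
tool_pos: [0.4461, 0.1439, 0.0329]
tcp_rot: [-1.163, -2.916, 0.003]
wrist_force: [-0.6, -0.7, -1.2]
width: 0.562
grip_force: 62.7
time: 11.13
tool_pos: [0.447, 0.1442, 0.0209]
tcp_rot: [-1.163, -2.917, 0.001]
wrist_force: [0.8, 0.2, -1.9]
width: 0.559
grip_force: 62.7
time: 11.3
tool_pos: [0.4476, 0.1443, 0.0195]
tcp_rot: [-1.163, -2.918, 0.0]
wrist_force: [0.4, -0.3, -2.2]
width: 0.564
grip_force: 62.7
time: 11.47
tool_pos: [0.4479, 0.1444, 0.0188]
tcp_rot: [1.163, 2.918, 0.001]
wrist_force: [-0.0, -0.2, -1.7]
width: 0.564
grip_force: 62.8
```

```bash
python3 -m crank '[[[0,0,0.1,0,0,0],[0,0,0,0,0,0]]]' | grep -E "pos|force"
python3 -m crank '[[[0,0,0.1,0,0,0],[0,0,0,0,0,0]]]'| grep -E "pos|wrist"
```

```text
tool_pos: [0.448, 0.1444, 0.0187]
wrist_force: [-2.9, -0.9, 4.6]
grip_force: 63.4
tool_pos: [0.448, 0.1444, 0.0187]
wrist_force: [-6.2, -2.6, 12.4]
```

```bash
python3 -m crank '[[[0,0,-0.15,0,0,0],[0,0,0,0,0,0],[0,0,0,0,0,0],[0,0,0,0,0,0],[0,0,0,0,0,0],[0,0,0,0,0,0],[0,0,0,0,0,0],[0,0,-0.5,0,0,0]]]' 7.5 60
python3 -m crank '[[[0,0,-1,0,0,0],[0,0,-1.5,0,0,0],[0,0,-2,0,0,0],[0,0,-2.5,0,0,0],[0,0,-2.5,0,0,0],[0,0,-1.5,0,0,0],[0,0,0,0,0,0],[0,0,0,0,0,0]]]' 8.5
python3 - <<'E'
from h import *
s=read_state();m=camera_model("wrist");w=read_camera("wrist");cv2.imwrite("pics/w9.png",w);np.savez("w9.npz",**m)
X,e,d=flask(w,m,"blue",s["tool_pos"][:2],.084); print(X,e,d,rel(X,s))
E
python3 -m crank '[[[0,0,0,0,0,0.1154],[0,0,0,0,0,0.1154],[0,0,0,0,0,0.1154],[0,0,0,0,0,0.1154],[0,0,0,0,0,0.1154],[0,0,0,0,0,0.1154],[0,0,0,0,0,0.1154],[0,0,0,0,0,0.1154]]]'
python3 -m crank '[[[-2.5,0,0,0,0,0],[-3.8,0.1,0,0,0,0],[-3.8,0.1,0,0,0,0],[-3.8,0.1,0,0,0,0],[-3.8,0.1,0,0,0,0],[-3.8,0,0,0,0,0],[-2.8,0,0,0,0,0],[-1,0,0,0,0,0]]]' | grep pos
python3 -m crank '[[[0,0,0,0,0,0],[0,0,0,0,0,0]]]'
python3 - <<'E'
from h import *
s=read_state();m=camera_model("wrist");w=read_camera("wrist");cv2.imwrite("pics/w10.png",w);np.savez("w10.npz",**m)
for n,g in (("red",(.4255,-.108)),("yellow",(.419,-.174))):
    X,e,d=flask(w,m,n,g); print(n,X.round(4),np.round(e[0],1),np.round(e[1],1),round(d,1),rel(X,s))
E
```

```text
time: 12.47
tool_pos: [0.4465, 0.144, 0.0223]
tcp_rot: [-1.163, -2.916, 0.002]
wrist_force: [-0.7, -0.3, -0.2]
width: 0.877
grip_force: 0.0
time: 13.13
tool_pos: [0.4488, 0.1447, 0.1349]
tcp_rot: [1.162, 2.916, 0.003]
wrist_force: [-0.7, -0.1, -0.4]
width: 0.994
grip_force: 0.0
[0.4423246  0.15113072 0.084     ] ((323.512451171875, 187.94361877441406), (70.1899642944336, 71.36105346679688), 178.38531494140625) 66.7323192974955 [0.92 0.01 5.09]
time: 13.85
tool_pos: [0.446, 0.1439, 0.1311]
tcp_rot: [-2.346, -2.087, 0.006]
wrist_force: [-0.4, 1.2, -0.0]
width: 0.999
grip_force: 0.0
tool_pos: [0.4216, -0.1103, 0.1315]
time: 14.68
tool_pos: [0.4226, -0.1071, 0.132]
tcp_rot: [-2.341, -2.091, 0.001]
wrist_force: [0.0, 1.0, -0.5]
width: 0.995
grip_force: 0.0
red [ 0.4253 -0.1092  0.076 ] [327.5 200.9] [43.3 44.9] 47.0 [-0.19  0.31  5.6 ]
yellow [ 0.4202 -0.1778  0.082 ] [330.6 285.3] [48.7 53.5] 53.7 [-7.06  0.57  4.99]
```

```bash
python3 -m crank '[[[-0.2,0.3,1.5,0,0,0],[0,0,2.5,0,0,0],[0,0,2.5,0,0,0],[0,0,2.3,0,0,0],[0,0,1.5,0,0,0],[0,0,1,0,0,0],[0,0,0.5,0,0,0],[0,0,0,0,0,0]]]'
python3 -m crank '[[[0,0,0,0,0,0],[0,0,0,0,0,0],[0,0,0,0,0,0],[0,0,0,0,0,0],[0,0,0,0,0,0],[0,0,0,0,0,0],[0,0,0,0,0,0],[0,0,0,0,0,0]]]' 2.5 60
python3 -m crank '[[[0,0,0,0,0,0],[0,0,0,0,0,0]]]'
python3 - <<'E'
from h import *
s=read_state();m=camera_model("wrist");w=read_camera("wrist");cv2.imwrite("pics/w11.png",w);np.savez("w11.npz",**m)
for n,g in (("red",s["tool_pos"][:2]),):
    X,e,d=flask(w,m,n,g); print(n,X.round(4),np.round(e[0],1),np.round(e[1],1),round(d,1),rel(X,s))
E
```

```text
time: 15.4
tool_pos: [0.4256, -0.1087, 0.0142]
tcp_rot: [-2.338, -2.095, 0.002]
wrist_force: [0.1, -0.9, -0.0]
width: 0.993
grip_force: 0.0
time: 16.07
tool_pos: [0.4272, -0.1102, 0.0165]
tcp_rot: [2.341, 2.093, 0.002]
wrist_force: [-1.4, 1.9, 4.4]
width: 0.401
grip_force: 59.1
time: 16.23
tool_pos: [0.4272, -0.1102, 0.0165]
tcp_rot: [2.341, 2.093, 0.002]
wrist_force: [-1.3, 1.1, 5.2]
width: 0.401
grip_force: 59.1
red [ 0.428  -0.1093  0.076 ] [325.  269.8] [85.6 86.6] 85.8 [ 0.1   0.08 -5.95]
```

```bash
python3 -m crank '[[[0,0,-0.6,0,0,0],[0,0,-1.4,0,0,0],[0,0,-2.5,0,0,0],[0,0,-3,0,0,0],[0,0,-2.5,0,0,0],[0,0,-1,0,0,0],[0,0,0,0,0,-0.1154],[0,0,0,0,0,-0.1154]]]'|grep -E "pos|wid"
python3 -m crank '[[[0,0,0,0,0,-0.1154],[0,0,0,0,0,-0.1154],[0,0,0,0,0,-0.1154],[0,0,0,0,0,-0.1154],[0,0,0,0,0,-0.1154],[0,0,0,0,0,-0.1154],[1,1.3,0,0,0,0],[2.2,2.75,0,0,0,0]]]'|grep -E "pos|wid"
python3 -m crank '[[[2.3,2.85,0,0,0,0],[2.3,2.85,0,0,0,0],[2.3,2.85,0,0,0,0],[2.3,2.85,0,0,0,0],[2.2,2.75,0,0,0,0],[1.2,1.6,0,0,0,0],[0,0,0,0,0,0],[0,0,0,0,0,0]]]'
cat >> h.py <<'E'
C0=np.array([.0647,.0,-.1821]); RC=np.array([[0,1,0],[-.966,0,-.26],[-.26,0,.966]]); KW=np.array([[323.05,0,323.9],[0,323.05,196.29],[0,0,1]])
def tray(uv,dz):  # pixel -> tool x,y (cm) on the plane dz (m) beyond the TCP, nominal camera mount
    d=RC.T@np.linalg.solve(KW,np.r_[uv,1.]); return (100*(C0+d*(dz-C0[2])/d[2])[:2]).round(2)
def pt(q): p=KW@(RC@(np.asarray(q)-C0)); return (p[:2]/p[2]).round(1)
E
python3 - <<'E'
from h import *
w=read_camera("wrist");cv2.imwrite("pics/w12.png",w);z=read_state()["tool_pos"][2]
e=blob(w,"red",pt([.0725,0,z-.027]),45);print(e,tray(e[0],z-.027))
e=blob(w,"red",pt([0,0,-.0595]),52);print(e,tray(e[0],-.0595))
cv2.imwrite("pics/v12.png",cv2.resize(w[:,170:480],(620,600)[:2],interpolation=cv2.INTER_AREA) if 0 else cv2.resize(w[0:400,160:480],(480,600)))
E
```

```text
tool_pos: [0.427, -0.1102, 0.1263]
width: 0.399
tool_pos: [0.4307, -0.0603, 0.1247]
width: 0.4
time: 18.28
tool_pos: [0.4472, 0.1431, 0.1245]
tcp_rot: [-1.159, -2.919, 0.002]
wrist_force: [0.2, -0.1, -1.6]
width: 0.403
grip_force: 59.9
((326.6138610839844, 101.52118682861328), (49.88563537597656, 52.18503189086914), 2.2107059955596924) [7.1  0.23]
((324.977294921875, 271.76171875), (78.25235748291016, 85.96678161621094), 94.64977264404297) [-0.11  0.05]
```

View pics/v12.png

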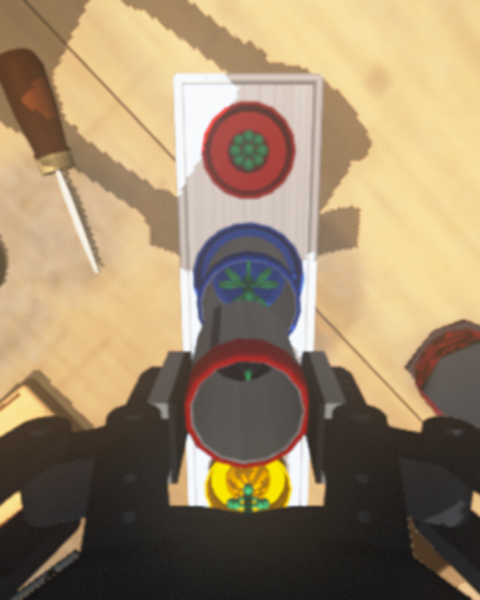

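```bash
python3 -m crank '[[[1.5,0,0,0,0,0],[2.3,0.1,0,0,0,0],[2.2,0.1,0,0,0,0],[1.25,0,0,0,0,0],[0,0,1.5,0,0,0],[0,0,2.2,0,0,0],[0,0,1.8,0,0,0],[0,0,0.7,0,0,0]]]'|grep -E "pos|wid"
python3 -m crank '[[[0,0,0,0,0,0],[0,0,0,0,0,0]]]'
cat >> h.py <<'E'
def close(w,n,zt,dzb,ztop):
    # zt: tool-z of flask rim; dzb: lip plane below TCP. Prints flask and base centres in tool cm
    k=masks(w)[n].astype(np.uint8); k=cv2.morphologyEx(k,cv2.MORPH_OPEN,np.ones((2,2)))
    c=pt([0,0,zt]); r=FD[n]/2; rp=KW[0,0]*r/(RC@(np.r_[0,0,zt]-C0))[2]
    band=k[int(c[1]):int(c[1]+rp*.6)]; xs=np.nonzero(band[:,int(c[0]-rp*1.12):int(c[0]+rp*1.12)].any(0))[0]+int(c[0]-rp*1.12)
    uf=(xs.min()+xs.max())/2
    col=k[:,int(uf)-4:int(uf)+5].mean(1)>.4; lim=int(c[1]+rp*1.15); vs=np.nonzero(col[int(c[1]):lim])[0]+int(c[1])
    xf=tray((uf,vs.max()+.5),zt)[0]+100*r if len(vs) else np.nan
    print("flask u",uf,"width",np.ptp(xs)+1,"exp",2*rp,"vbot",vs.max() if len(vs) else None,"-> x",round(xf,2),"y",tray((uf,c[1]),zt)[1])
    R=OD[n]/2; b=pt([0,0,dzb]); rb=KW[0,0]*R/(RC@(np.r_[0,0,dzb]-C0))[2]
    y0=int(b[1]-rb*1.4); sub=k[max(y0,0):int(b[1])-int(.1*rb),int(b[0]-rb*1.4):int(b[0]+rb*1.4)]
    cs=max(cv2.findContours(sub,cv2.RETR_EXTERNAL,cv2.CHAIN_APPROX_NONE)[0],key=cv2.contourArea)[:,0]
    u0,u1,v0=cs[:,0].min(),cs[:,0].max(),cs[:,1].min(); ub=(u0+u1)/2+int(b[0]-rb*1.4); v0=v0+max(y0,0)
    print("base u",ub,"width",u1-u0+1,"exp",2*rb,"vtop",v0,"-> x",round(tray((ub,v0),dzb)[0]-100*R,2),"y",tray((ub,b[1]),dzb)[1])
E
python3 - <<'E'
from h import *
close(cv2.imread("pics/w8.png"),"blue",-.0653,.0508,0)
w=read_camera("wrist");cv2.imwrite("pics/w13.png",w);z=read_state()["tool_pos"][2];print(z)
close(w,"red",-.0595,z-.029,0)
E
```

```text
tool_pos: [0.3944, 0.1916, 0.0605]
width: 0.406
time: 19.17
tool_pos: [0.3965, 0.1929, 0.0631]
tcp_rot: [-1.165, -2.917, 0.001]
wrist_force: [0.3, -0.8, -0.0]
width: 0.403
grip_force: 59.9
flask u 325.0 width 121 exp 124.58465354629512 vbot 331 -> x -0.08 y 0.04
base u 323.0 width 73 exp 89.51218221083741 vtop 156 -> x -0.13 y -0.07
0.06388709211663782
flask u 325.0 width 83 exp 85.98514198513016 vbot 312 -> x -0.27 y 0.05
base u 321.5 width 66 exp 75.61513153907447 vtop 169 -> x -0.1 y -0.17
```

```bash
python3 -m crank '[[[0.1,-0.2,0.3,0,0,0],[0,0,1,0,0,0],[0,0,1,0,0,0],[0,0,1,0,0,0],[0,0,0.7,0,0,0],[0,0,0.4,0,0,0],[0,0,0,0,0,0],[0,0,0,0,0,0]]]' | grep -E "pos|wrist"
python3 -m crank '[[[0,0,0.3,0,0,0],[0,0,0.1,0,0,0],[0,0,0,0,0,0]]]'| grep -E "pos|wrist"
python3 -m crank '[[[0,0,0.1,0,0,0],[0,0,0,0,0,0]]]'| grep -E "pos|wrist"
python3 -m crank '[[[0,0,0.1,0,0,0],[0,0,0,0,0,0]]]'| grep -E "pos|wrist"
```

```text
tool_pos: [0.3942, 0.193, 0.0187]
wrist_force: [-0.6, -0.7, -0.9]
tool_pos: [0.3946, 0.1931, 0.0152]
wrist_force: [-0.3, -0.4, -1.2]
tool_pos: [0.3946, 0.1932, 0.0143]
wrist_force: [0.6, 1.2, -1.0]
tool_pos: [0.3945, 0.1931, 0.0131]
wrist_force: [0.2, 1.1, -0.5]
```

```bash
python3 -m crank '[[[0,0,0.1,0,0,0],[0,0,0,0,0,0]]]' | grep -E "pos|wrist"
python3 -m crank '[[[0,0,0.1,0,0,0],[0,0,0,0,0,0]]]'| grep -E "pos|wrist"
```

```text
tool_pos: [0.3947, 0.1931, 0.0126]
wrist_force: [-1.1, -1.1, 2.1]
tool_pos: [0.3949, 0.1931, 0.0124]
wrist_force: [-3.6, -2.1, 11.7]
```

```bash
python3 -m crank '[[[0,0,-0.15,0,0,0],[0,0,0,0,0,0],[0,0,0,0,0,0],[0,0,0,0,0,0],[0,0,0,0,0,0],[0,0,0,0,0,0],[0,0,0,0,0,0],[0,0,-0.5,0,0,0]]]' 7 60 | grep -E "wid|grip"
python3 -m crank '[[[0,0,-1,0,0,0],[0,0,-1.5,0,0,0],[0,0,-2,0,0,0],[0,0,-2.5,0,0,0],[0,0,-2.5,0,0,0],[0,0,-2,0,0,0],[0,0,0,0,0,0],[0,0,0,0,0,0]]]' 8.5 | grep pos
python3 -m crank '[[[0,0,0,0,0,0.1154],[0,0,0,0,0,0.1154],[0,0,0,0,0,0.1154],[0,0,0,0,0,0.1154],[0,0,0,0,0,0.1154],[0,0,0,0,0,0.1154],[0,0,0,0,0,0.1154],[0,0,0,0,0,0.1154]]]' | grep pos
python3 -m crank '[[[-2.5,0.4,0,0,0,0],[-3.5,0.6,0,0,0,0],[-3.7,0.6,0,0,0,0],[-3.7,0.7,0,0,0,0],[-3.7,0.7,0,0,0,0],[-3.7,0.7,0,0,0,0],[-3.7,0.7,0,0,0,0],[-3.7,0.7,0,0,0,0]]]' | grep pos
python3 -m crank '[[[-3.7,0.7,0,0,0,0],[-3,0.5,0,0,0,0],[-1.5,0.2,0,0,0,0],[0,0,0,0,0,0],[0,0,0,0,0,0]]]'
python3 - <<'E'
from h import *
s=read_state();m=camera_model("wrist");w=read_camera("wrist");cv2.imwrite("pics/w14.png",w)
for n,g in (("yellow",(.419,-.176)),("black",(.4135,-.241))):
    X,e,d=flask(w,m,n,g); print(n,X.round(4),np.round(e[0],1),np.round(e[1],1),round(d,1),rel(X,s))
E
```

```text
width: 0.822
grip_force: 0.0
tool_pos: [0.3961, 0.1938, 0.1351]
tool_pos: [0.3932, 0.1925, 0.1312]
tool_pos: [0.4125, -0.0943, 0.1315]
time: 23.88
tool_pos: [0.4175, -0.1759, 0.1314]
tcp_rot: [-2.342, -2.09, 0.001]
wrist_force: [0.7, -0.3, -0.1]
width: 0.992
grip_force: 0.0
yellow [ 0.4246 -0.1878  0.082 ] [334.8 215.1] [27.7 43.7] 57.7 [-1.11  0.85  4.94]
black [ 0.4163 -0.2333  0.094 ] [330.6 278.3] [50.8 66.7] 74.9 [-5.72  0.54  3.73]
```

```bash
sed -i 's/yellow=(H>20)&(H<34)&(S>150)&(V>110)/yellow=(H>20)\&(H<36)\&(S>YS)\&(V>YV)/; 1i YS,YV=150,110' h.py
python3 - <<'E'
import h; from h import *
s=read_state();m=camera_model("wrist");w=cv2.imread("pics/w14.png")
for a,b in ((150,110),(150,60),(120,60),(120,90),(180,60)):
    h.YS,h.YV=a,b
    X,e,d=flask(w,m,"yellow",(.420,-.177)); print(a,b,X.round(4),np.round(e[0],1),np.round(e[1],1),round(d,1),rel(X,s))
E
```

```text
150 110 [ 0.4248 -0.1871  0.082 ] [334.8 215.1] [27.7 43.7] 57.6 [-1.11  0.86  4.95]
150 60 [ 0.4248 -0.1871  0.082 ] [334.8 215.1] [27.7 43.7] 57.6 [-1.11  0.86  4.95]
120 60 [ 0.4248 -0.1875  0.082 ] [335.  215.7] [27.6 43.6] 57.6 [-1.16  0.87  4.95]
120 90 [ 0.4248 -0.1875  0.082 ] [335.  215.7] [27.6 43.6] 57.6 [-1.16  0.87  4.95]
180 60 [ 0.4135 -0.16    0.082 ] [315.8 181.9] [ 7.3 24.4] 57.6 [ 1.45 -0.57  4.95]
```

```bash
python3 - <<'E'
import h; from h import *
s=read_state();m=camera_model("wrist");w=cv2.imread("pics/w14.png")
for n,cc,r in (("yellow",(330,203),36),("black",(331,282),45)):
  k=masks(w)[n].astype(np.uint8);c=np.zeros_like(k);cv2.circle(c,cc,r,1,-1);k*=c
  N,l,st,ce=cv2.connectedComponentsWithStats(k,connectivity=8); print([(st[i].tolist()) for i in range(1,N) if st[i,4]>4])
E
```

```text
[[300, 175, 54, 23, 136], [315, 204, 40, 27, 131]]
[[295, 252, 71, 36, 520], [358, 289, 9, 22, 28], [307, 316, 4, 3, 5], [329, 322, 11, 2, 11]]
```

```bash
python3 - <<'E'
from h import *
for u,v in ((328,203),): print(tray((u,v),.0494))
print("bottom", tray((328,231),.0494)[0]+2.15, "top", tray((328,175.5),.0494)[0]-2.15)
print("blk bottom", tray((331,324),.0374)+[2.85,0])
E
```

```text
[-0.28  0.31]
bottom -0.3599999999999999 top -0.33999999999999986
blk bottom [-7.    0.56]
```

```bash
python3 -m crank '[[[-0.35,0.28,1.5,0,0,0],[0,0,2.5,0,0,0],[0,0,2.5,0,0,0],[0,0,2.1,0,0,0],[0,0,1.3,0,0,0],[0,0,0.8,0,0,0],[0,0,0.4,0,0,0],[0,0,0,0,0,0]]]' | grep pos
python3 -m crank '[[[0,0,0,0,0,0],[0,0,0,0,0,0],[0,0,0,0,0,0],[0,0,0,0,0,0],[0,0,0,0,0,0],[0,0,0,0,0,0],[0,0,0,0,0,0],[0,0,0,0,0,0]]]' 3.2 60 | grep grip
python3 -m crank '[[[0,0,0,0,0,0],[0,0,0,0,0,0]]]'
python3 - <<'E'
from h import *
s=read_state();w=read_camera("wrist");cv2.imwrite("pics/w15.png",w)
k=masks(w)["yellow"].astype(np.uint8);c=np.zeros_like(k);cv2.circle(c,(325,268),58,1,-1)
p=cv2.findNonZero(k*c)[:,0];print(p.min(0),p.max(0)); print(s["tool_pos"])
E
```

```text
tool_pos: [0.4205, -0.1785, 0.0209]
grip_force: 59.7
time: 25.43
tool_pos: [0.422, -0.1802, 0.0231]
tcp_rot: [2.341, 2.093, 0.001]
wrist_force: [-1.7, -0.4, 5.4]
width: 0.485
grip_force: 59.7
[274 212] [373 311]
[ 0.42199758 -0.18016482  0.02313673]
```

```bash
python3 -m crank '[[[0,0,-0.6,0,0,0],[0,0,-1.4,0,0,0],[0,0,-2.5,0,0,0],[0,0,-3,0,0,0],[0,0,-2.5,0,0,0],[0,0,-1,0,0,0],[0,0,0,0,0,-0.1154],[0,0,0,0,0,-0.1154]]]'|grep -E "pos|wid"
python3 -m crank '[[[0,0,0,0,0,-0.1154],[0,0,0,0,0,-0.1154],[0,0,0,0,0,-0.1154],[0,0,0,0,0,-0.1154],[0,0,0,0,0,-0.1154],[0,0,0,0,0,-0.1154],[0.4,1.5,0,0,0,0],[0.8,3.2,0,0,0,0]]]'|grep -E "pos|wid"
python3 -m crank '[[[0.8,3.5,0,0,0,0],[0.8,3.5,0,0,0,0],[0.8,3.5,0,0,0,0],[0.8,3.5,0,0,0,0],[0.8,3.4,0,0,0,0],[0.6,2.2,0,0,0,0],[0.2,1,0,0,0,0],[0,0,0,0,0,0]]]' | grep pos
python3 -m crank '[[[0,0,0,0,0,0]]]'
python3 - <<'E'
from h import *
w=read_camera("wrist");cv2.imwrite("pics/w16.png",w);z=read_state()["tool_pos"][2];print(z)
close(w,"yellow",-.0589,z-.029,0)
k=masks(w)["yellow"].astype(np.uint8)
N,l,st,ce=cv2.connectedComponentsWithStats(k,connectivity=8); print([(st[i].tolist()) for i in range(1,N) if st[i,4]>25])
print(pt([0,0,z-.029]), 323*.06/(RC@(np.r_[0,0,z-.029]-C0))[2])
E
```

```text
tool_pos: [0.4218, -0.1801, 0.1328]
width: 0.478
tool_pos: [0.4434, -0.1388, 0.1309]
width: 0.486
tool_pos: [0.5521, 0.0469, 0.1309]
time: 27.57
tool_pos: [0.5509, 0.0449, 0.1309]
tcp_rot: [-1.161, -2.918, 0.002]
wrist_force: [-0.4, -1.0, -1.5]
width: 0.482
grip_force: 60.9
0.1309790353038162
flask u 324.5 width 98 exp 102.26623535335986 vbot None -> x nan y 0.03Traceback (most recent call last):
  File "<stdin>", line 3, in <module>
  File "h.py", line 43, in close
    cs=max(cv2.findContours(sub,cv2.RETR_EXTERNAL,cv2.CHAIN_APPROX_NONE)[0],key=cv2.contourArea)[:,0]
       ~~~^^^^^^^^^^^^^^^^^^^^^^^^^^^^^^^^^^^^^^^^^^^^^^^^^^^^^^^^^^^^^^^^^^^^^^^^^^^^^^^^^^^^^^
ValueError: max() iterable argument is empty
```

```bash
python3 - <<'E'
import h; from h import *
w=cv2.imread("pics/w16.png");hs=cv2.cvtColor(w,cv2.COLOR_BGR2HSV)
for v in range(130,200,4): print(v,hs[v,280:372:10].tolist())
E
```

```text
130 [[15, 38, 173], [12, 27, 205], [14, 53, 63], [13, 46, 66], [18, 40, 63], [17, 38, 60], [12, 41, 62], [21, 55, 60], [11, 25, 211], [14, 28, 206]]
134 [[16, 41, 169], [14, 27, 205], [14, 61, 63], [16, 44, 64], [12, 40, 63], [13, 37, 62], [16, 53, 63], [16, 64, 60], [13, 28, 213], [13, 29, 204]]
138 [[13, 43, 165], [13, 29, 205], [12, 28, 202], [14, 61, 63], [18, 49, 62], [16, 44, 64], [15, 52, 59], [14, 28, 183], [14, 29, 214], [14, 29, 200]]
142 [[14, 43, 160], [14, 28, 207], [10, 28, 210], [14, 32, 119], [16, 55, 60], [15, 58, 62], [12, 33, 101], [12, 26, 215], [11, 26, 215], [14, 30, 196]]
146 [[14, 48, 163], [14, 28, 206], [13, 28, 210], [12, 28, 204], [13, 27, 197], [13, 27, 195], [13, 28, 208], [11, 26, 214], [12, 26, 213], [13, 31, 197]]
150 [[15, 57, 162], [14, 29, 205], [12, 28, 211], [13, 29, 204], [12, 27, 208], [14, 27, 207], [12, 27, 207], [13, 28, 216], [13, 28, 216], [14, 32, 193]]
154 [[15, 65, 154], [12, 27, 207], [12, 28, 208], [11, 26, 204], [19, 184, 198], [19, 194, 192], [13, 28, 208], [12, 28, 213], [14, 27, 215], [13, 31, 191]]
158 [[15, 71, 147], [14, 27, 20
[... 1017 characters left out ...]
20, 206, 204], [19, 183, 163], [19, 197, 208], [108, 5, 253], [17, 28, 234]]
186 [[17, 111, 222], [105, 4, 252], [20, 211, 201], [19, 181, 159], [53, 50, 102], [58, 79, 110], [33, 98, 109], [30, 211, 248], [108, 5, 253], [17, 38, 243]]
190 [[17, 114, 220], [105, 4, 252], [21, 195, 174], [15, 36, 99], [18, 31, 99], [13, 31, 100], [51, 93, 126], [30, 211, 248], [108, 5, 253], [19, 51, 239]]
194 [[17, 114, 221], [105, 4, 252], [16, 43, 101], [17, 36, 99], [18, 34, 97], [17, 35, 102], [15, 35, 103], [24, 196, 193], [105, 4, 252], [20, 59, 236]]
198 [[17, 115, 219], [102, 5, 253], [12, 39, 99], [18, 38, 100], [17, 36, 99], [16, 33, 101], [18, 31, 99], [18, 168, 150], [105, 4, 252], [19, 73, 232]]
```

```bash
sed -i 's/yellow=(H>20)/yellow=(H>16)/; s/YS,YV=150,110/YS,YV=145,90/' h.py; python3 - <<'E'
from h import *
w=cv2.imread("pics/w16.png");z=.131
k=masks(w)["yellow"].astype(np.uint8)
c=np.zeros_like(k);c[140:196,270:380]=1
p=cv2.findNonZero(k*c)[:,0];print("base",p.min(0),p.max(0)); [print(v,p[p[:,1]==v].min(0)[0],p[p[:,1]==v].max(0)[0]) for v in (160,170,180,190)]
c[:]=0;cv2.circle(c,(325,268),60,1,-1);p=cv2.findNonZero(k*c)[:,0];print("ring",p.min(0),p.max(0)); [print(v,p[p[:,1]==v].min(0)[0],p[p[:,1]==v].max(0)[0]) for v in (260,270,280,290,300)]
g=cv2.cvtColor(w,cv2.COLOR_BGR2HSV)[300:325,325];print(g.tolist())
vt=151.5; print("base x",tray((324,vt),z-.029)[0]-3.0)
E
```

```text
base [294 153] [357 195]
160 306 345
170 298 353
180 294 356
190 295 356
ring [274 211] [374 312]
260 275 374
270 274 373
280 276 372
290 282 367
300 290 358
[[14, 36, 91], [14, 41, 94], [15, 39, 92], [13, 39, 91], [17, 39, 91], [14, 41, 93], [15, 36, 98], [13, 25, 123], [15, 51, 150], [18, 156, 173], [21, 248, 207], [20, 196, 223], [20, 137, 234], [19, 110, 239], [19, 104, 240], [19, 107, 239], [19, 104, 238], [19, 104, 237], [19, 105, 236], [19, 104, 236], [18, 106, 235], [18, 107, 234], [19, 105, 235], [19, 106, 235], [18, 107, 227]]
base x -0.10000000000000009
```

```bash
python3 -m crank '[[[-0.15,0.1,1,0,0,0],[0,0,2,0,0,0],[0,0,1.8,0,0,0],[0,0,0.7,0,0,0],[0,0,0.3,0,0,0],[0,0,0,0,0,0],[0,0,0,0,0,0]]]' | grep pos
cat >> h.py <<'E'
def near(w,n,zt,dzb,vs,rr):
    k=masks(w)[n].astype(np.uint8); c=np.zeros_like(k); c[vs[0]:vs[1],265:385]=1
    p=cv2.findNonZero(k*c)[:,0]; rows={int(v):(int(p[p[:,1]==v,0].min()),int(p[p[:,1]==v,0].max())) for v in range(vs[0],vs[1],5) if (p[:,1]==v).any()}
    vt=p[:,1].min()-.5; print("base vtop",vt,rows)
    ub=np.mean([np.mean(rows[v]) for v in rows if rows[v][1]-rows[v][0]>40]); print(" u",ub,"x",round(tray((ub,vt),dzb)[0]-50*OD[n],2),"y",tray((ub,180),dzb)[1])
    c[:]=0; cv2.circle(c,(325,int(pt([0,0,zt])[1])),rr,1,-1); p=cv2.findNonZero(k*c)[:,0]
    uf=(p[:,0].min()+p[:,0].max())/2; vb=p[:,1].max()+.5
    print("flask",p.min(0),p.max(0)," x",round(tray((uf,vb),zt)[0]+50*FD[n],2),"y",tray((uf,270),zt)[1])
E
python3 - <<'E'
from h import *
w=read_camera("wrist");cv2.imwrite("pics/w17.png",w);z=read_state()["tool_pos"][2];print(z)
near(w,"yellow",-.0589,z-.029,(130,200),60)
E
```

```text
tool_pos: [0.5538, 0.0444, 0.0742]
0.07470621491159958
base vtop 158.5 {160: (316, 332), 165: (304, 343), 170: (296, 350), 175: (293, 355), 180: (289, 358), 185: (287, 360), 190: (285, 361), 195: (284, 362)}
 u 323.3333333333333 x 0.11 y -0.04
flask [274 212] [374 312]  x 0.04 y 0.0
```

```bash
python3 -m crank '[[[0.1,-0.05,0.3,0,0,0],[0,0,1,0,0,0],[0,0,1,0,0,0],[0,0,1,0,0,0],[0,0,0.8,0,0,0],[0,0,0.5,0,0,0],[0,0,0,0,0,0],[0,0,0,0,0,0]]]' | grep -E "pos|wrist"
python3 -m crank '[[[0,0,0.2,0,0,0],[0,0,0.1,0,0,0],[0,0,0,0,0,0]]]'| grep -E "pos|wrist"
python3 -m crank '[[[0,0,0.1,0,0,0],[0,0,0,0,0,0]]]'| grep -E "pos|wrist"
```

```text
tool_pos: [0.5518, 0.0452, 0.0269]
wrist_force: [-0.4, 0.5, -1.6]
tool_pos: [0.5527, 0.0452, 0.0249]
wrist_force: [-0.4, -0.0, -1.1]
tool_pos: [0.5525, 0.0452, 0.0239]
wrist_force: [0.1, 0.0, -1.2]
```

```bash
python3 -m crank '[[[0,0,0.2,0,0,0],[0,0,0.1,0,0,0],[0,0,0,0,0,0]]]'| grep -E "pos|wrist"
python3 -m crank '[[[0,0,0.1,0,0,0],[0,0,0,0,0,0]]]'| grep -E "pos|wrist"
python3 -m crank '[[[0,0,0.1,0,0,0],[0,0,0,0,0,0]]]'| grep -E "pos|wrist"
```

```text
tool_pos: [0.5521, 0.0452, 0.0204]
wrist_force: [-0.1, -0.9, -1.9]
tool_pos: [0.5522, 0.0452, 0.0195]
wrist_force: [0.4, -0.5, -2.0]
tool_pos: [0.5526, 0.045, 0.0193]
wrist_force: [-3.0, -0.1, 3.7]
```

```bash
python3 -m crank '[[[0,0,-0.1,0,0,0],[0,0,0,0,0,0],[0,0,0,0,0,0],[0,0,0,0,0,0],[0,0,0,0,0,0],[0,0,0,0,0,0],[0,0,0,0,0,0],[0,0,-0.5,0,0,0]]]' 7.3 60 | grep -E "wid|grip"
python3 -m crank '[[[0,0,-1,0,0,0],[0,0,-1.5,0,0,0],[0,0,-2,0,0,0],[0,0,-2.5,0,0,0],[0,0,-2.5,0,0,0],[0,0,-2,0,0,0],[0,0,0,0,0,0],[0,0,0,0,0,0]]]' 8.5 | grep pos
python3 -m crank '[[[0,0,0,0,0,0.1154],[0,0,0,0,0,0.1154],[0,0,0,0,0,0.1154],[0,0,0,0,0,0.1154],[0,0,0,0,0,0.1154],[0,0,0,0,0,0.1154],[0,0,0,0,0,0.1154],[0,0,0,0,0,0.1154]]]' | grep pos
python3 -m crank '[[[0,-2,0,0,0,0],[-0.5,-3,0,0,0,0],[-2,-3,0,0,0,0],[-3,-2,0,0,0,0],[-3.8,-0.5,0,0,0,0],[-3.8,0,0,0,0,0],[-3.8,0,0,0,0,0],[-3.8,0,0,0,0,0]]]' | grep pos
python3 -m crank '[[[-3.8,0,0,0,0,0],[-3,0,0,0,0,0],[-1.7,0,0,0,0,0],[-0.9,0,0,0,0,0],[0,0,0,0,0,0],[0,0,0,0,0,0]]]'
python3 - <<'E'
from h import *
s=read_state();w=read_camera("wrist");cv2.imwrite("pics/w18.png",w)
z=s["tool_pos"][2];print(pt([0,0,z-.094]))
k=masks(w)["black"].astype(np.uint8)
N,l,st,ce=cv2.connectedComponentsWithStats(k,connectivity=8); print([(st[i].tolist()) for i in range(1,N) if st[i,4]>25])
T=read_camera("top");cv2.imwrite("pics/t18.png",T)
E
```

```text
width: 0.851
grip_force: 0.0
tool_pos: [0.554, 0.0453, 0.1423]
tool_pos: [0.5509, 0.0452, 0.1378]
tool_pos: [0.4232, -0.1497, 0.1384]
time: 33.08
tool_pos: [0.4139, -0.2414, 0.1386]
tcp_rot: [-2.341, -2.092, 0.0]
wrist_force: [-0.6, 0.0, -0.1]
width: 0.997
grip_force: 0.0
[323.9 201.1]
[[588, 0, 22, 3, 38], [512, 7, 97, 43, 956], [504, 6, 136, 70, 2885], [587, 72, 37, 26, 124], [626, 102, 14, 43, 394], [595, 104, 6, 22, 54], [288, 170, 23, 37, 73], [0, 245, 640, 155, 53137], [369, 301, 54, 13, 308]]
```

```bash
python3 - <<'E'
from h import *
w=cv2.imread("pics/w18.png");g=cv2.GaussianBlur(cv2.cvtColor(w,cv2.COLOR_BGR2GRAY),(3,3),0)
sub=g[130:300,240:420]
for p2 in (25,15): 
    c=cv2.HoughCircles(sub,cv2.HOUGH_GRADIENT,1,8,param1=60,param2=p2,minRadius=33,maxRadius=45); print(None if c is None else (c[0][:6]+[240,130,0]).round(1).tolist())
print("col331",g[150:260:2,331].tolist());print("row215",g[215,280:384:2].tolist());print("row225",g[225,280:384:2].tolist())
E
```

```text
[[324.5, 205.5, 38.8]]
[[324.5, 205.5, 38.8], [325.5, 191.5, 35.5], [313.5, 172.5, 35.2], [332.5, 201.5, 36.6]]
col331 [157, 156, 156, 138, 102, 98, 98, 98, 89, 62, 56, 83, 139, 152, 130, 100, 97, 100, 99, 110, 137, 151, 155, 169, 199, 226, 211, 162, 151, 150, 139, 104, 92, 92, 92, 92, 92, 92, 92, 92, 92, 91, 91, 91, 95, 101, 78, 110, 115, 115, 115, 115, 115, 115, 115]
row215 [203, 203, 204, 187, 100, 85, 91, 88, 89, 90, 90, 90, 91, 92, 92, 93, 93, 93, 92, 93, 94, 94, 93, 93, 93, 92, 91, 91, 93, 92, 92, 92, 90, 90, 88, 87, 85, 85, 84, 99, 93, 123, 197, 213, 213, 207, 210, 211, 210, 211, 213, 214]
row225 [213, 215, 215, 215, 215, 202, 125, 85, 99, 92, 90, 91, 92, 92, 93, 93, 92, 93, 93, 93, 94, 93, 92, 93, 93, 92, 91, 92, 92, 90, 91, 90, 89, 89, 88, 86, 91, 98, 81, 121, 185, 188, 199, 216, 215, 208, 198, 203, 197, 153, 113, 93]
```

```bash
python3 -m crank '[[[-0.33,0,1.5,0,0,0],[0,0,2.5,0,0,0],[0,0,2.4,0,0,0],[0,0,1.6,0,0,0],[0,0,1.2,0,0,0],[0,0,0.8,0,0,0],[0,0,0.4,0,0,0],[0,0,0,0,0,0]]]' | grep -E "pos|wrist"
python3 -m crank '[[[0,0,0,0,0,0],[0,0,0,0,0,0],[0,0,0,0,0,0],[0,0,0,0,0,0],[0,0,0,0,0,0],[0,0,0,0,0,0],[0,0,0,0,0,0],[0,0,0,0,0,0]]]' 4.6 65 | grep grip
python3 -m crank '[[[0,0,0,0,0,0],[0,0,0,0,0,0]]]'
```

```text
tool_pos: [0.4139, -0.2444, 0.035]
wrist_force: [-0.8, -0.5, -0.5]
grip_force: 67.2
time: 34.68
tool_pos: [0.4151, -0.2462, 0.0376]
tcp_rot: [2.34, 2.093, 0.001]
wrist_force: [-3.0, 1.3, 5.7]
width: 0.64
grip_force: 67.2
```

```bash
python3 -m crank '[[[0,0,-0.6,0,0,0],[0,0,-1.4,0,0,0],[0,0,-2.5,0,0,0],[0,0,-3,0,0,0],[0,0,-2.5,0,0,0],[0,0,-1.5,0,0,0],[0,0,-0.5,0,0,-0.1154],[0,0,0,0,0,-0.1154]]]'|grep -E "pos|wid"
python3 -m crank '[[[0,0,0,0,0,-0.1154],[0,0,0,0,0,-0.1154],[0,0,0,0,0,-0.1154],[0,0,0,0,0,-0.1154],[0,0,0,0,0,-0.1154],[0,0,0,0,0,-0.1154],[0.7,1.3,0,0,0,0],[1.5,2.8,0,0,0,0]]]'|grep -E "pos|wid"
python3 -m crank '[[[1.8,3.2,0,0,0,0],[1.8,3.2,0,0,0,0],[1.8,3.2,0,0,0,0],[1.8,3.2,0,0,0,0],[1.8,3.2,0,0,0,0],[1.8,3.2,0,0,0,0],[1.8,3.1,0,0,0,0],[1.5,2.6,0,0,0,0]]]' | grep pos
python3 -m crank '[[[0.9,1.6,0,0,0,0],[0,0,0,0,0,0],[0,0,0,0,0,0]]]'
python3 - <<'E'
from h import *
w=read_camera("wrist");cv2.imwrite("pics/w19.png",w);z=read_state()["tool_pos"][2];print(z,rel(np.r_[.5003,.0947,z]))
print("pred base",pt([0,0,z-.029]),"rim",pt([0,0,-.0564]))
g=cv2.GaussianBlur(cv2.cvtColor(w,cv2.COLOR_BGR2GRAY),(3,3),0)
for v in (150,160,170,180): print(v,g[v,270:382:2].tolist())
print("col",g[130:200:2,324].tolist())
cv2.imwrite("pics/v19.png",cv2.resize(w[80:380,200:450],None,fx=2,fy=2,interpolation=cv2.INTER_CUBIC))
E
```

```text
tool_pos: [0.4157, -0.2465, 0.1587]
width: 0.64
tool_pos: [0.4262, -0.2026, 0.1561]
width: 0.637
tool_pos: [0.4955, 0.0795, 0.1561]
time: 36.93
tool_pos: [0.4998, 0.0956, 0.1557]
tcp_rot: [-1.16, -2.919, 0.001]
wrist_force: [-0.2, -0.3, -2.8]
width: 0.64
grip_force: 69.6
0.1556005606722879 [-0.06  0.05 -0.  ]
pred base [323.9 178.1] rim [323.9 266. ]
150 [129, 130, 130, 130, 130, 131, 165, 195, 176, 188, 198, 197, 195, 196, 174, 123, 75, 56, 55, 56, 57, 56, 57, 56, 56, 55, 54, 54, 55, 54, 55, 54, 55, 55, 55, 52, 51, 61, 102, 156, 191, 198, 199, 197, 194, 174, 184, 185, 131, 108, 108, 111, 114, 115, 115, 115]
160 [200, 189, 157, 156, 152, 154, 173, 194, 175, 177, 173, 95, 57, 57, 59, 58, 57, 57, 57, 56, 54, 53, 53, 53, 52, 52, 55, 59, 53, 51, 51, 51, 52, 52, 53, 55, 55, 56, 56, 56, 55, 53, 64, 139, 188, 172, 188, 180, 151, 173, 182, 183, 163, 151, 138, 150]
170 [203, 204, 205, 206, 206, 207, 229, 250, 235, 114, 56, 58, 59, 59, 59, 57, 56, 54, 57, 65, 63, 55, 53, 53, 56, 57, 75, 88, 62, 54, 53, 52, 52, 57, 65, 59, 53, 54, 56, 57, 57, 58, 57, 55, 68, 192, 250, 242, 210, 203, 203, 203, 204, 206, 207, 209]
180 [197, 198, 199, 201, 202, 203, 215, 247, 199, 77, 58, 69, 81, 88, 90, 91, 90, 90, 90, 91, 91, 92, 92, 92, 93, 93, 93, 93, 93, 92, 91, 90, 90, 91, 92, 92, 91, 92, 90, 86, 84, 80, 74, 59, 59, 136, 244, 236, 209, 205, 204, 204, 204, 205, 204, 205]
col [91, 103, 95, 69, 107, 176, 118, 54, 54, 55, 54, 54, 54, 51, 52, 59, 78, 84, 82, 87, 88, 92, 93, 93, 93, 93, 94, 93, 94, 94, 95, 95, 92, 67, 53]
```

```bash
python3 -m crank '[[[-0.05,-0.07,1,0,0,0],[0,0,1.8,0,0,0],[0,0,1.6,0,0,0],[0,0,0.8,0,0,0],[0,0,0.3,0,0,0],[0,0,0,0,0,0],[0,0,0,0,0,0]]]' | grep pos
python3 - <<'E'
from h import *
w=read_camera("wrist");cv2.imwrite("pics/w20.png",w);z=read_state()["tool_pos"][2];print(z)
g=cv2.GaussianBlur(cv2.cvtColor(w,cv2.COLOR_BGR2GRAY),(3,3),0).astype(int)
def cross(a,o,t=115): 
    d=np.nonzero((a[:-1]-t)*(a[1:]-t)<0)[0]; return [round(o+i+(t-a[i])/(a[i+1]-a[i]),1) for i in d]
for v in (155,165,175,185): print(v,cross(g[v,250:400],250))
for u in (318,324,330): print("col",u,cross(g[110:200,u],110),cross(g[300:360,u],300), g[320:350:2,u].tolist())
for v in (150,151.5,153,154,155,156): print(v,tray((323.4,v),z-.029)[0]-3.7)
for v in (328,330,332,334,336,338): print(v,tray((324,v),-.0564)[0]+2.85)
cv2.imwrite("pics/v20.png",cv2.resize(w[100:360,210:440],None,fx=2.3,fy=2.3,interpolation=cv2.INTER_CUBIC))
E
```

```text
tool_pos: [0.5002, 0.0935, 0.101]
0.10153331498670604
155 [np.float64(298.6), np.float64(351.4), np.float64(376.1), np.float64(398.4)]
165 [np.float64(288.4), np.float64(361.2), np.float64(376.2), np.float64(384.5)]
175 [np.float64(282.6), np.float64(367.0)]
185 [np.float64(280.7), np.float64(368.3)]
col 318 [np.float64(141.4), np.float64(146.6)] [np.float64(324.5), np.float64(341.4)] [99, 52, 94, 181, 211, 201, 202, 203, 203, 202, 180, 81, 43, 42, 41]
col 324 [np.float64(141.9), np.float64(146.4)] [np.float64(324.7), np.float64(342.0)] [114, 53, 83, 171, 208, 200, 199, 199, 202, 204, 199, 113, 45, 41, 42]
col 330 [np.float64(141.8), np.float64(146.4)] [np.float64(324.0), np.float64(341.2)] [110, 54, 113, 203, 208, 197, 198, 199, 199, 201, 176, 76, 43, 42, 43]
150 -0.3200000000000003
151.5 -0.43000000000000016
153 -0.5500000000000003
154 -0.6300000000000003
155 -0.71
156 -0.79
328 -0.23999999999999977
330 -0.33999999999999986
332 -0.44999999999999973
334 -0.5499999999999998
336 -0.6599999999999997
338 -0.77
```

View pics/v20.png

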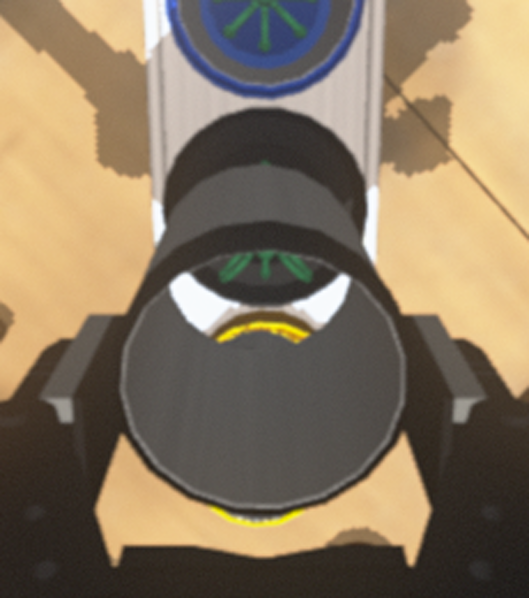

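```bash
python3 -m crank '[[[0.05,0,0.5,0,0,0],[0,0,1.2,0,0,0],[0,0,1.2,0,0,0],[0,0,1.2,0,0,0],[0,0,1,0,0,0],[0,0,0.7,0,0,0],[0,0,0.3,0,0,0],[0,0,0,0,0,0]]]' | grep -E "pos|wrist"
python3 -m crank '[[[0,0,0.2,0,0,0],[0,0,0,0,0,0]]]'| grep -E "pos|wrist"
python3 -m crank '[[[0,0,0.1,0,0,0],[0,0,0,0,0,0]]]'| grep -E "pos|wrist"
python3 -m crank '[[[0,0,0.1,0,0,0],[0,0,0,0,0,0]]]'| grep -E "pos|wrist"
```

```text
tool_pos: [0.4984, 0.0942, 0.0382]
wrist_force: [-0.3, -0.1, -1.3]
tool_pos: [0.4999, 0.0944, 0.0379]
wrist_force: [0.1, -0.4, -2.8]
tool_pos: [0.5, 0.0944, 0.0371]
wrist_force: [-0.1, -0.0, -2.4]
tool_pos: [0.4996, 0.0944, 0.0359]
wrist_force: [0.3, 0.0, -2.3]
```

```bash
python3 -m crank '[[[0,0,0.1,0,0,0],[0,0,0,0,0,0]]]'| grep -E "pos|wrist"
python3 -m crank '[[[0,0,0.1,0,0,0],[0,0,0,0,0,0]]]'| grep -E "pos|wrist"
python3 -m crank '[[[0,0,0.1,0,0,0],[0,0,0,0,0,0]]]'| grep -E "pos|wrist"
```

```text
tool_pos: [0.4994, 0.0943, 0.0346]
wrist_force: [-0.5, 0.3, -2.8]
tool_pos: [0.4997, 0.0943, 0.0338]
wrist_force: [-0.0, 0.4, -1.8]
tool_pos: [0.4999, 0.0942, 0.0337]
wrist_force: [-3.0, -1.1, 4.4]
```

```bash
python3 -m crank '[[[0,0,-0.1,0,0,0],[0,0,0,0,0,0],[0,0,0,0,0,0],[0,0,0,0,0,0],[0,0,0,0,0,0],[0,0,0,0,0,0],[0,0,0,0,0,0],[0,0,-0.5,0,0,0]]]' 8.4 60 | grep -E "wid|grip"
python3 -m crank '[[[0,0,-1,0,0,0],[0,0,-1.5,0,0,0],[0,0,-2,0,0,0],[0,0,-2.5,0,0,0],[0,0,-3,0,0,0],[0,0,-2,0,0,0],[0,0,-2,0,0,0],[0,0,-2,0,0,0]]]' | grep pos
python3 -m crank '[[[-2,-2,0,0,0,0],[-2.5,-2.5,0,0,0,0],[-2.5,-2.5,0,0,0,0],[-2.5,-2.5,0,0,0,0],[-2.5,-2.5,0,0,0,0],[-2,-2,0,0,0,0],[0,0,0,0,0,0],[0,0,0,0,0,0]]]'
python3 - <<'E'
from h import *
m=camera_model("wrist");w=read_camera("wrist");cv2.imwrite("pics/w21.png",w)
T=read_camera("top");cv2.imwrite("pics/t21.png",T);t=camera_model("top")
B=dict(red=(.3949,.1931),blue=(.448,.1444),black=(.500,.0943),yellow=(.5525,.0451))
for nm,im,mm in (("wrist",w,m),("top",T,t)):
  g=cv2.GaussianBlur(cv2.cvtColor(im,cv2.COLOR_BGR2GRAY),(3,3),0)
  for n,b in B.items():
    z=.018+ZT[n]-.022; c=proj(mm,[*b,z]); r=mm["camera_matrix"][0,0]*FD[n]/2/(mm["R"]@np.r_[b,z]+mm["t"])[2]
    up=4; R=int(r*1.8); x0,y0=int(c[0])-R,int(c[1])-R
    if x0<0 or y0<0 or x0+2*R>640 or y0+2*R>400: print(nm,n,"out",c.round());continue
    s=cv2.resize(g[y0:y0+2*R,x0:x0+2*R],None,fx=up,fy=up,interpolation=cv2.INTER_CUBIC)
    h=cv2.HoughCircles(s,cv2.HOUGH_GRADIENT,1,12,param1=60,param2=15,minRadius=int(r*up*.85),maxRadius=int(r*up*1.12))
    print(nm,n,"exp",c.round(1),round(r,1),"found",None if h is None else [((a[:2]+.5)/up+[x0,y0]-.5).round(1).tolist()+[round(float(a[2])/up,1)] for a in h[0][:2]])
E
```

```text
width: 0.985
grip_force: 0.0
tool_pos: [0.4997, 0.0944, 0.2012]
time: 41.28
tool_pos: [0.5049, -0.1049, 0.1997]
tcp_rot: [1.168, 2.915, 0.001]
wrist_force: [-0.0, 0.1, -1.1]
width: 0.984
grip_force: 0.0
wrist red out [ 510. -194.]
wrist blue out [506. -89.]
wrist black out [497.  13.]
wrist yellow exp [479.6 105.3] 23.7 found [[476.2, 102.0, 22.1], [476.8, 105.5, 22.8]]
top red exp [235.3 229.2] 8.3 found [[241.8, 228.0, 8.0], [238.2, 229.2, 7.4]]
top blue exp [257.9 204.6] 11.5 found [[259.0, 204.5, 11.4], [264.2, 211.5, 11.8]]
top black exp [281.6 181.1] 13.1 found [[282.5, 182.5, 13.5], [285.5, 188.2, 14.4]]
top yellow exp [305.1 159.9] 9.6 found [[305.5, 162.0, 8.9], [307.5, 167.8, 8.4]]
```

```bash
python3 -c "
from workcell import *
print(finish_job())"
```

```text
the job is handed in; nothing more can be done
None
```

All four flasks are on their colour-matched bases, lowered until they met the floor (each stopped within 0.2 mm of the expected 4 mm below its rack height) and released. The job is handed in at about 41 s. The final camera check found the blue, black and yellow rims where expected; the red rim was ambiguous, so red rests on its seating height alone.

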